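Brush out the setting cups, plug them and start the soak timer

ROBOT

A 7-joint arm with a two-finger parallel gripper is mounted at the origin on the work surface. World frame = base frame: x ahead of the robot, y to its left, z up, the work surface at z = 0. Lengths are in m, angles in rad, forces in N, time in s.
With the tool pointing down it reaches from about 0.425 to 0.825 m from the base axis. Payload 3.6 kg.
Tool frame: the origin (TCP) lies at the very end of the fingers, on their centre line; the grasp point (between the pads) lies 19 mm behind it; z points along the fingers, y is the direction in which the jaws open and shut (so a half turn about z gives the same grasp; the last joint's range is limited). The gripper opens to 93 mm and grips with 3 to 60 N. Pads are 15 mm wide; open, the fingers measure 128 mm over their backs; the gripper's body (75 mm by 188 mm) begins 65 mm behind the grasp point.
Start: joints at [1.091, 0.615, -0.013, 1.423, 0.008, 1.103, -0.04], TCP at [0.285, -0.584, 0.219] pointing down, gripper open.
Joint ranges: [-3.12, 3.12], [-0.3, 2.06], [-1.34, 1.32], [0.26, 2.42], [-1.36, 4.5], [0.01, 1.98], [-2.84, 2.84]. Speed limits (rad/s): [2.79, 2.79, 3.14, 3.14, 3.14, 3.14, 3.14].

INTERFACE

Orientations are given as a 3x3 rotation matrix whose columns are the frame's x, y, z axes.
In Python, from workcell import arm gives the robot as it stands.
- The arm moves only by the tool carry_out, never from a script. Its argument "rows" is a list of rows, each a list of 7 numbers: the finger opening in m, from 0 to 0.093, then the shift along the tool's x, y, z in m, then the turn, a rotation vector about the tool's x, y, z in degrees. A call has 1 to 20 rows; each row shifts and turns the commanded pose from where the row before left it, along the tool's axes as they then stand; what a row does not reach is not made up. A row lasts 1/8 s, in which the tool goes at most 62.5 mm and 10.7 degrees, less where a joint would pass 70% of its speed; a pose out of reach is approached as far as the arm can. A call with a gripper value outside its range is refused whole. The fingers move at their own pace and stop on an object; "force" is the grip in N (left out, the last holds). Time passes only in rows, so rows that do not move let the fingers close. It gives the time, the measured TCP pose, the force and the opening at its end, in the units of the state.
- arm.read_state(): the state, without advancing time (a new reading comes with each control period).
- arm.get_image(name): name is "scene" or "side" or "wrist"; returns a dict with "image" (480x640x3 uint8, blue, green, red), "z_map" (480x640 float32, m along the optical axis (not along the pixel's ray), 0 where there is no reading), "camera_matrix" (3x3 intrinsics, pixels), "cam_to_world" (4x4, takes a point from camera to world coordinates). Camera axes: x right, y down, z forward; pixel columns grow to the right and rows downward; lengths in m; the calibration is good to about 2 mm. A picture is of the moment at which its call begins.
- arm.sign_off(): hands the job in, once; it reports no verdict.
Trained networks look in a picture, given as the dict that the camera call returned (one of the last four; its "shot" number tells which), for a name from the list of things; names that differ only in an ending like _2 or _b are one class to them, and where a whole thing is asked for, a point or a joint stands for the part that bears it (a point fixed in the world has none). Each returns a list of dicts, best first, with "score" (0 to 1); they miss things now and then, are a little off and sometimes report something else, mostly with a low value. They report only what shows in the picture. A call takes as long as a camera call. They do not tell look-alikes from the thing itself.
- arm.boxes_of(picture, name): "at" ([x, y, z] in m, in the coordinates of the camera as it stood for that picture, good to about 4 mm: the middle of the surface that is visible of it).
- arm.outline_of(picture, name): "mask" (480x640 bool, what is visible of it).
- arm.mark_of(picture, name): "at" ([x, y, z] in m, in the coordinates of the camera as it stood for that picture, good to about 4 mm: a listed point, or the origin of a listed thing).
The state is a dict: "clock": time; "joint_pos": joint angles; "qd": joint speeds; "joint_torque": joint torques, N m; "tcp_pos": TCP position; "tcp_rot": TCP orientation; "wrist_force": force on the tool from outside, world axes, zero at the start; "moment": the same for the moment, N m; "width": finger opening in m.
Only numpy, scipy, OpenCV 4.12 (cv2) and the standard library are available. Lean on these libraries where they do the work, as an engineer would, in place of code of your own. Each camera call takes 0.05 s, during which the arm holds its last target.

TASK

Brush out every open steel setting cup on the granite with the long brush, from the tallest cup to the lowest: in each, take the brush down to the bottom, up to the mouth, and down to the bottom again. Hang the brush back head down in its tube and close every cup with one of the grey dust plugs, fully home with the flange on the rim, the cups left standing upright on the granite. Last of all press the timer's button fully down and let it come up again; do not disturb the gauges and rings lying about.

Things in the scene. Friction and masses are not known exactly. Their poses are not given: they have to be found in the camera images.
- cup_tall: round open-topped bright steel setting cup standing on the granite, 72 mm across, 110 mm high, bore 60 mm wide and 100 mm deep (inner floor 10 mm above the underside); heavy (about 0.8 kg) but loose. Origin: centre of the underside, z up along the bore. May be absent
- cup_mid: round open-topped bright steel setting cup standing on the granite, 72 mm across, 90 mm high, bore 60 mm wide and 80 mm deep (inner floor 10 mm above the underside); heavy (about 0.8 kg) but loose. Origin: centre of the underside, z up along the bore. May be absent
- cup_low: round open-topped bright steel setting cup standing on the granite, 72 mm across, 70 mm high, bore 60 mm wide and 60 mm deep (inner floor 10 mm above the underside); heavy (about 0.8 kg) but loose. Origin: centre of the underside, z up along the bore. May be absent
- plug0: dust plug, one of three alike, any fits any cup; 89 mm high, stands on its foot. From the foot up: grey taper 44 mm wide growing to 56 mm, 28 mm high; grey flange 72 mm wide, 8 mm thick (lies on a cup's rim when home); aluminium stem 18 mm thick, 45 mm long (grip here); end knob 28 mm wide, 8 mm high. Origin: centre of the foot, z up along the stem
- plug1: dust plug, one of three alike, any fits any cup; 89 mm high, stands on its foot. From the foot up: grey taper 44 mm wide growing to 56 mm, 28 mm high; grey flange 72 mm wide, 8 mm thick (lies on a cup's rim when home); aluminium stem 18 mm thick, 45 mm long (grip here); end knob 28 mm wide, 8 mm high. Origin: centre of the foot, z up along the stem
- plug2: dust plug, one of three alike, any fits any cup; 89 mm high, stands on its foot. From the foot up: grey taper 44 mm wide growing to 56 mm, 28 mm high; grey flange 72 mm wide, 8 mm thick (lies on a cup's rim when home); aluminium stem 18 mm thick, 45 mm long (grip here); end knob 28 mm wide, 8 mm high. Origin: centre of the foot, z up along the stem
- brush: upright brush 191 mm long. From the tip up: bristle head 43 mm wide, 60 mm long; 10 mm steel rod; black guard disc 72 mm wide, 6 mm thick, underside 125 mm above the tip; wooden handle 18 mm thick, from 131 to 181 mm (grip here); end knob 28 mm wide, 10 mm high. Starts hanging head down in its tube, disc on the tube's rim. Origin: bristle tip; z towards the handle end
- brush_tip (a point): the bristle tip, lower end of the brush
- brush_grip (a point): middle of the brush's wooden handle, 156 mm above the tip
- stand: fixed upright aluminium tube, 64 mm across, 130 mm high, bore 52 mm, on a 120 mm square foot plate 6 mm thick: the brush's tube. Origin: centre of the underside; with the brush home its tip is 6 mm above this
- stand_mouth (a point): centre of the brush tube's mouth, at its rim
- timer_button (a joint): travel of the timer's push button, m: 0 released, 0.006 fully down; spring, about 5 N
- timer_button_top (a point): centre of the top of the button cap, 36 mm wide, steel, pushed straight down; on top of the fixed grey timer box (130 x 150 x 55 mm)
- angle_gauge: matte steel angle gauge, two bars 20 mm high making a 45 degree corner, 110 mm long, lying flat; bystander
- ejector_pin: bright steel ejector pin, 12 mm thick, 136 mm long, lying along its x; bystander
- block_holder: open green plastic holder of steel gauge blocks, 90 x 150 x 36 mm; bystander
- depth_rod: brass depth rod 10 mm thick, 150 mm long along its x, with a 70 mm brass cross bar 14 mm high; bystander
- master_ring: carbide master ring, 64 mm across, 20 mm high, lying flat; bystander
- master_ring_b: smaller carbide master ring, 52 mm across, 18 mm high, lying flat; bystander
Things that resemble listed ones, but are neither listed nor needed, are in the scene too. What is shaped like the brush but pink or turquoise is not meant.

How it is judged:
By the outcome, as a careful person would: the job done as asked, in the order asked, and still so for the second after the job is handed in, with the robot touching nothing.
Of cup_tall, cup_mid, cup_low only 2 to 3 are there at a start; the rules pass over those that are not, and their reading is None.
At some moment in a run one of plug0, plug1, plug2 may be knocked a few centimetres aside while the robot is not near it.
Once in a run the grip may slacken for a moment while it holds something.
It also fails if it takes over 210 s, if anything falls off the work surface, if the arm or the gripper's body presses on something with over 40 N, if the wrist force passes 120 N, or if a joint passes its speed limit or range.

## Working session

There is one attempt and no reset: what is moved stays moved. The work goes in short steps, Python scripts to look and compute and a tool call to move; the robot and the scene stay as the last step left them, time stands still between calls to the robot, and variables do not carry over. Pictures are saved under pics/ and viewed, and the job is handed in when it is done.

Besides the shell and the picture viewer there is one more tool, called after ">>>" by a JSON object that holds its "api" and its "payload". carry_out: Moves the arm, as the interface text tells. Its arguments: {"type":"object","properties":{"rows":{"type":"array","items":{"type":"array","items":{"type":"number"}}},"force":{"type":"number"}},"required":["rows"]}

```bash
ls; mkdir -p pics; cat > h.py <<'E'
import numpy as np, cv2
from workcell import arm
def w(p,at):
    T=np.array(p["cam_to_world"]); return (T@np.append(at,1))[:3]
def save(p,n,crop=None,scale=1):
    im=p["image"]
    if crop: im=im[crop[1]:crop[3],crop[0]:crop[2]]
    if scale!=1: im=cv2.resize(im,None,fx=scale,fy=scale,interpolation=cv2.INTER_CUBIC)
    cv2.imwrite("pics/"+n+".png",im)
def cloud(p):
    z=p["z_map"];K=p["camera_matrix"];v,u=np.mgrid[0:480,0:640]
    P=np.stack([(u-K[0,2])*z/K[0,0],(v-K[1,2])*z/K[1,1],z],-1)
    T=np.array(p["cam_to_world"]); W=P@T[:3,:3].T+T[:3,3]; W[z<=0]=np.nan
    return W
def px(p,X):
    T=np.linalg.inv(np.array(p["cam_to_world"]));c=T@np.append(X,1);K=p["camera_matrix"]
    return (K@c[:3]/c[2])[:2].round(0)
E
python3 - <<'E'
from h import *
s=arm.read_state();print({k:np.round(v,3).tolist() for k,v in s.items()})
for n in ["scene","side","wrist"]:
    p=arm.get_image(n);save(p,n+"0")
    np.savez("/tmp/%s0.npz"%n,**{k:p[k] for k in ["image","z_map","camera_matrix","cam_to_world"]})
    if n!="wrist":
        for o in ["cup_tall","cup_mid","cup_low","plug0","brush","stand","timer_button_top","stand_mouth","brush_tip","master_ring"]:
            for r in arm.mark_of(p,o)[:5]:
                if r["score"]>.2:
                    W=w(p,r["at"]);print(n,o,round(r["score"],2),W.round(3),px(p,W))
print(arm.read_state()["clock"])
E
```

```text
pics
{'clock': 0.0, 'joint_pos': [1.091, 0.616, -0.013, 1.425, 0.008, 1.103, -0.04], 'qd': [0.003, -0.002, 0.0, 0.001, -0.0, 0.0, -0.0], 'joint_torque': [0.001, -45.893, 0.209, -16.574, -0.061, 0.02, 0.0], 'tcp_pos': [0.285, -0.584, 0.217], 'tcp_rot': [[0.899, 0.438, -0.001], [0.438, -0.899, 0.002], [-0.0, -0.003, -1.0]], 'wrist_force': [-0.301, -0.205, -0.116], 'moment': [0.048, 0.004, 0.05], 'width': 0.093}
scene cup_tall 0.72 [ 0.65  -0.248  0.004] [190. 249.]
scene cup_tall 0.61 [ 0.606 -0.013 -0.002] [280. 271.]
scene cup_mid 0.87 [0.634 0.171 0.001] [343. 305.]
scene cup_low 0.89 [ 0.639 -0.144  0.001] [227. 261.]
scene plug0 0.78 [0.436 0.018 0.002] [323. 233.]
scene plug0 0.71 [ 0.449 -0.16   0.002] [263. 215.]
scene plug0 0.58 [0.445 0.123 0.003] [358. 248.]
scene plug0 0.29 [0.732 0.288 0.004] [373. 356.]
scene brush 0.79 [0.488 0.557 0.002] [528. 323.]
scene brush 0.68 [0.697 0.476 0.001] [466. 380.]
scene brush 0.6 [ 0.408  0.442 -0.003] [486. 284.]
scene brush 0.51 [ 0.604 -0.012  0.   ] [281. 270.]
scene stand 0.72 [0.548 0.403 0.002] [453. 317.]
scene timer_button_top 
[... 800 characters left out ...]
 [267. 259.]
side plug0 0.62 [ 0.43   0.016 -0.001] [268. 289.]
side brush 0.8 [0.49  0.556 0.   ] [264. 161.]
side brush 0.65 [0.41  0.436 0.001] [245. 186.]
side brush 0.65 [0.698 0.478 0.003] [326. 167.]
side brush 0.65 [ 0.634  0.169 -0.003] [327. 237.]
side stand 0.6 [ 0.552  0.411 -0.003] [288. 186.]
side timer_button_top 0.5 [ 0.482 -0.388  0.077] [316. 424.]
side stand_mouth 0.76 [0.549 0.406 0.128] [285. 157.]
side brush_tip 0.9 [ 0.41   0.444 -0.002] [244. 186.]
side brush_tip 0.85 [ 0.494  0.56  -0.002] [265. 160.]
side brush_tip 0.8 [0.696 0.478 0.003] [325. 167.]
side master_ring 0.74 [ 0.754 -0.009  0.001] [383. 276.]
side master_ring 0.7 [ 0.653 -0.25  -0.002] [373. 363.]
1.15
```

View pics/scene0.png

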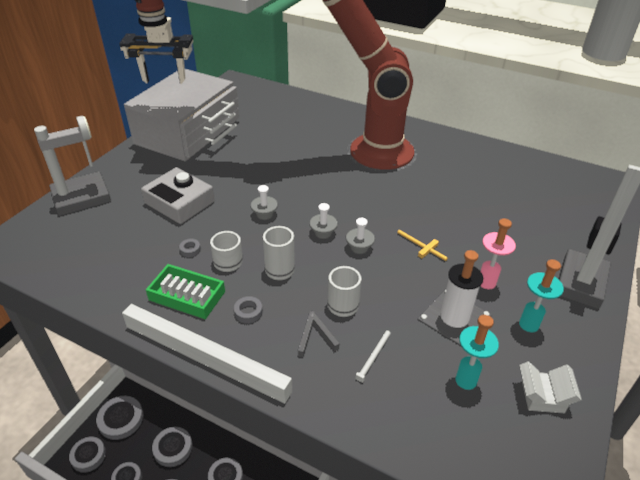

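View pics/side0.png

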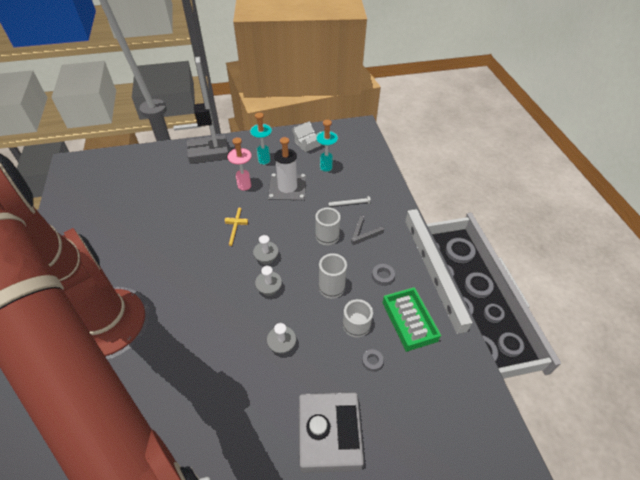

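View pics/wrist0.png

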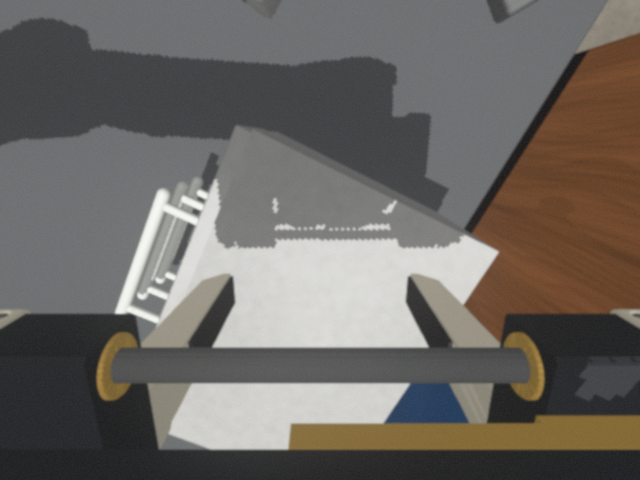

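```bash
cat >> h.py <<'E'
def circ(W,c,z0,z1,r,rad=None):
    m=(W[...,2]>z0)&(W[...,2]<z1)&(np.hypot(W[...,0]-c[0],W[...,1]-c[1])<r)
    P=W[m]
    if len(P)<5: return None
    (x,y),R=cv2.minEnclosingCircle(P[:,:2].astype(np.float32)); return np.round([x,y,R,len(P),np.median(P[:,2]),P[:,2].max()],4)
E
python3 - <<'E'
from h import *
for n in ["scene","side"]:
    p=dict(np.load("/tmp/%s0.npz"%n)); W=cloud(p)
    for nm,c,z0,z1,r in [("tall",(.604,-.012),.107,.114,.055),("mid",(.634,.171),.087,.094,.055),("low",(.638,-.142),.067,.074,.055),
      ("p0",(.447,-.16),.076,.094,.03),("p1",(.434,.017),.076,.094,.03),("p2",(.444,.122),.076,.094,.03),("fl0",(.447,-.16),.03,.04,.05),("fl1",(.434,.017),.03,.04,.05),("fl2",(.444,.122),.03,.04,.05),
      ("brushknob",(.548,.406),.185,.215,.04),("disc",(.548,.406),.128,.14,.05),("button",(.482,-.388),.063,.09,.03)]:
        print(n,nm,circ(W,c,z0,z1,r))
    # heights max
    for nm,c in [("pink",(.41,.44)),("t1",(.49,.558)),("t2",(.697,.477))]:
        m=np.hypot(W[...,0]-c[0],W[...,1]-c[1])<.05; print(nm,np.nanmax(W[...,2][m]))
p=dict(np.load("/tmp/scene0.npz"));save(p,"crop",(400,200,600,420),3)
E
```

```text
scene tall [ 6.031e-01 -1.550e-02  3.860e-02  2.090e+02  1.104e-01  1.140e-01]
scene mid [6.327e-01 1.680e-01 3.760e-02 2.340e+02 9.040e-02 9.400e-02]
scene low [ 6.402e-01 -1.425e-01  3.830e-02  1.880e+02  7.060e-02  7.400e-02]
scene p0 [ 4.438e-01 -1.586e-01  1.620e-02  7.500e+01  8.910e-02  9.320e-02]
scene p1 [4.346e-01 1.510e-02 1.500e-02 8.400e+01 8.950e-02 9.330e-02]
scene p2 [4.397e-01 1.220e-01 1.570e-02 8.900e+01 8.980e-02 9.310e-02]
scene fl0 [ 4.446e-01 -1.607e-01  3.860e-02  3.080e+02  3.700e-02  4.000e-02]
scene fl1 [4.348e-01 1.290e-02 3.810e-02 3.320e+02 3.690e-02 3.990e-02]
scene fl2 [4.405e-01 1.233e-01 3.890e-02 3.820e+02 3.690e-02 4.000e-02]
scene brushknob [5.497e-01 4.041e-01 1.530e-02 1.360e+02 1.976e-01 2.011e-01]
scene disc [5.494e-01 4.055e-01 3.680e-02 5.180e+02 1.378e-01 1.400e-01]
scene button [ 4.857e-01 -3.889e-01  2.790e-02  1.990e+02  7.230e-02  8.290e-02]
pink 0.19543257566730088
t1 0.1962855586198755
t2 0.1963318413769154
side tall [ 6.022e-01 -1.700e-02  3.660e-02  1.570e+02  1.091e-01  1.135e-01]
side mid [6.326e-01 1.659e-01 3.810e-02 1.150e+02 8.930e-02 9.370e-02]
side low [ 6.398e-01 -1.421e-01  3.630e-02  1.650e+02  6.920e-02  7.350e-02]
side p0 [ 4.411e-01 -1.587e-01  1.490e-02  1.070e+02  8.750e-02  9.260e-02]
side p1 [4.337e-01 1.500e-02 1.440e-02 8.200e+01 8.800e-02 9.270e-02]
side p2 [4.411e-01 1.225e-01 1.520e-02 7.200e+01 8.820e-02 9.300e-02]
side fl0 [ 4.417e-01 -1.593e-01  3.600e-02  4.840e+02  3.530e-02  3.990e-02]
side fl1 [4.336e-01 1.410e-02 3.730e-02 3.860e+02 3.490e-02 3.980e-02]
side fl2 [4.401e-01 1.217e-01 3.750e-02 3.350e+02 3.550e-02 3.970e-02]
side brushknob [5.488e-01 4.048e-01 1.730e-02 6.000e+01 1.952e-01 1.993e-01]
side disc [5.502e-01 4.040e-01 3.710e-02 2.370e+02 1.361e-01 1.398e-01]
side button [ 4.844e-01 -3.890e-01  2.640e-02  4.870e+02  7.020e-02  8.120e-02]
pink 0.1926358267696051
t1 0.19319016498813635
t2 0.19444260809407943
```

View pics/crop.png

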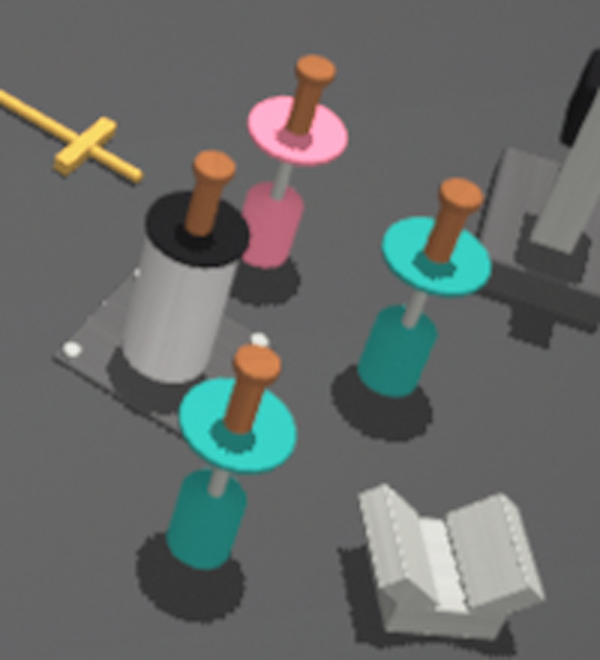

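>>> {"api": "carry_out", "payload": {"rows": [[0.093,0,0,-0.02,0,0,-8],[0.093,0,0,-0.02,0,0,-8],[0.093,0,0,-0.02,0,0,-8],[0.093,0,0,-0.02,0,0,-8],[0.093,0,0,-0.02,0,0,-8],[0.093,0,0,-0.02,0,0,-8],[0.093,0,0,-0.01,0,0,-8],[0.093,0,0,0,0,0,-8],[0.093,0.05,0.018,0,0,0,0],[0.093,0.05,0.018,0,0,0,0],[0.093,0.05,0.018,0,0,0,0],[0.093,0.05,0.018,0,0,0,0],[0.093,0.05,0.018,0,0,0,0],[0.093,0.05,0.018,0,0,0,0],[0.093,0.05,0.018,0,0,0,0],[0.093,0.05,0.018,0,0,0,0],[0.093,0.05,0.018,0,0,0,0],[0.093,0.05,0.018,0,0,0,0],[0.093,0.05,0.018,0,0,0,0],[0.093,0.05,0.018,0,0,0,0]]}}

```text
clock: 3.65
tcp_pos: [0.5014, 0.0172, 0.349]
tcp_rot: [[0.001, 1.0, 0.001], [1.0, -0.001, -0.0], [-0.0, 0.001, -1.0]]
wrist_force: [0.2, -0.4, 0.1]
width: 0.0936
```

>>> {"api": "carry_out", "payload": {"rows": [[0.093,0.0387,0.0048,0,0,0,0],[0.093,0.0387,0.0048,0,0,0,0],[0.093,0.0387,0.0048,0,0,0,0],[0.093,0.0387,0.0048,0,0,0,0],[0.093,0.0387,0.0048,0,0,0,0],[0.093,0.0387,0.0048,0,0,0,0],[0.093,0.0387,0.0048,0,0,0,0],[0.093,0.0387,0.0048,0,0,0,0],[0.093,0.0387,0.0048,0,0,0,0],[0.093,0.0387,0.0048,0,0,0,0],[0.07,0,0,0,0,0,0],[0.07,0,0,0,0,0,0]]}}

```text
clock: 5.15
tcp_pos: [0.5493, 0.4019, 0.3486]
tcp_rot: [[0.001, 1.0, 0.0], [1.0, -0.001, -0.001], [-0.001, 0.0, -1.0]]
wrist_force: [0.1, -0.5, 1.0]
width: 0.0771
```

```bash
python3 - <<'E'
from h import *
p=arm.get_image("wrist");save(p,"w1");W=cloud(p)
print(circ(W,(.5495,.4045),.185,.215,.04),circ(W,(.5495,.4045),.128,.145,.06)); print(np.nanmax(W[...,2]),px(p,(.5495,.4045,.197)))
print(np.round(p["cam_to_world"],3))
s=arm.read_state();print(s["tcp_pos"],s["joint_pos"])
E
```

```text
[5.504e-01 4.069e-01 1.390e-02 6.270e+02 1.967e-01 1.985e-01] [5.506e-01 4.067e-01 3.590e-02 2.350e+03 1.368e-01 1.445e-01]
0.4727596107455113 [319. 219.]
[[ 1.    -0.001  0.001  0.55 ]
 [-0.001 -0.959 -0.285  0.482]
 [ 0.001  0.285 -0.959  0.515]
 [ 0.     0.     0.     1.   ]]
[0.54960667 0.4013556  0.3489341 ] [-0.40245603  0.64536772 -0.56359476  1.07397188  0.32927224  1.50482848
 -0.8944955 ]
```

View pics/w1.png

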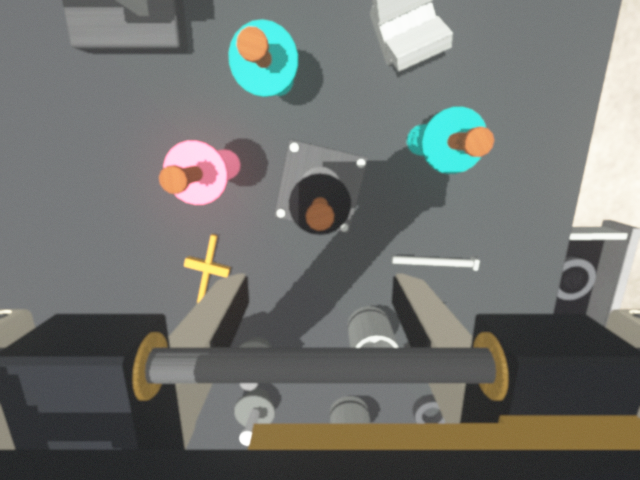

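>>> {"api": "carry_out", "payload": {"rows": [[0.07,0.004,0.0005,0.03,0,0,0],[0.07,0,0,0.03,0,0,0],[0.07,0,0,0.03,0,0,0],[0.07,0,0,0.03,0,0,0],[0.07,0,0,0.03,0,0,0],[0.07,0,0,0.02,0,0,0],[0.07,0,0,0.02,0,0,0],[0.07,0,0,0.012,0,0,0],[0.07,0,0,0,0,0,0]], "force": 35}}

```text
clock: 6.32
tcp_pos: [0.5497, 0.4055, 0.1463]
tcp_rot: [[0.001, 1.0, -0.001], [1.0, -0.001, -0.001], [-0.001, -0.001, -1.0]]
wrist_force: [-0.7, 0.2, 0.1]
width: 0.0703
```

```bash
python3 - <<'E'
from h import *
s=arm.read_state();print(s["tcp_pos"],s["wrist_force"])
p=arm.get_image("scene");save(p,"s1",(380,160,600,380),3)
E
```

```text
[0.54971863 0.40547395 0.146265  ] [-0.66238577  0.22854838  0.11645398]
```

View pics/s1.png

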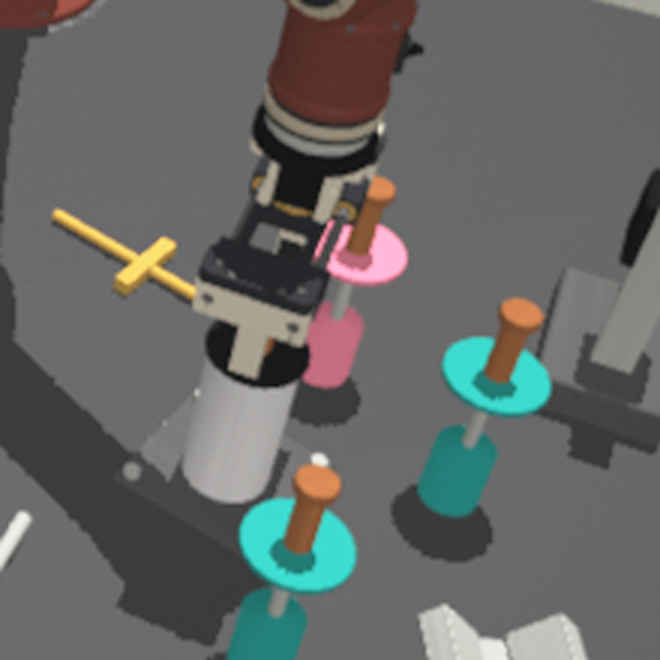

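>>> {"api": "carry_out", "payload": {"rows": [[0.0,0,0,0,0,0,0],[0.0,0,0,0,0,0,0],[0.0,0,0,0,0,0,0],[0.0,0,0,0,0,0,0],[0.0,0,0,0,0,0,0],[0.0,0,0,0,0,0,0],[0.0,0,0,-0.01,0,0,0],[0.0,0,0,-0.02,0,0,0],[0.0,0,0,-0.02,0,0,0],[0.0,0,0,-0.025,0,0,0],[0.0,0,0,-0.025,0,0,0],[0.0,0,0,-0.025,0,0,0],[0.0,0,0,-0.025,0,0,0],[0.0,0,0,-0.02,0,0,0],[0.0,0,0,0,0,0,0]], "force": 35}}

```text
clock: 8.25
tcp_pos: [0.5497, 0.4076, 0.3188]
tcp_rot: [[-0.0, 1.0, 0.003], [1.0, 0.0, 0.003], [0.003, 0.003, -1.0]]
wrist_force: [0.0, -0.1, -2.2]
width: 0.027
```

```bash
python3 - <<'E'
from h import *
s=arm.read_state();print(s["tcp_pos"],s["wrist_force"],s["width"])
p=arm.get_image("scene");save(p,"s2",(380,100,600,380),2.1)
for r in arm.mark_of(p,"brush_tip")[:5]: print(r["score"],w(p,r["at"]).round(4))
np.savez("/tmp/p.npz",**{k:p[k] for k in ["image","z_map","camera_matrix","cam_to_world"]})
p=arm.get_image("side")
for r in arm.mark_of(p,"brush_tip")[:5]: print(r["score"],w(p,r["at"]).round(4))
E
```

```text
[0.54966348 0.40761414 0.31883242] [ 0.04289785 -0.05011289 -2.24167721] 0.02697031970981864
0.93 [0.5504 0.4086 0.1829]
0.8 [0.4895 0.5563 0.0009]
0.69 [0.6983 0.4776 0.0018]
0.68 [ 0.4085  0.4429 -0.001 ]
0.95 [ 0.4932  0.5576 -0.0015]
0.82 [4.119e-01 4.437e-01 1.000e-04]
0.68 [0.696  0.4729 0.0021]
0.67 [0.5501 0.4072 0.174 ]
0.46 [0.552  0.4076 0.1293]
```

View pics/s2.png

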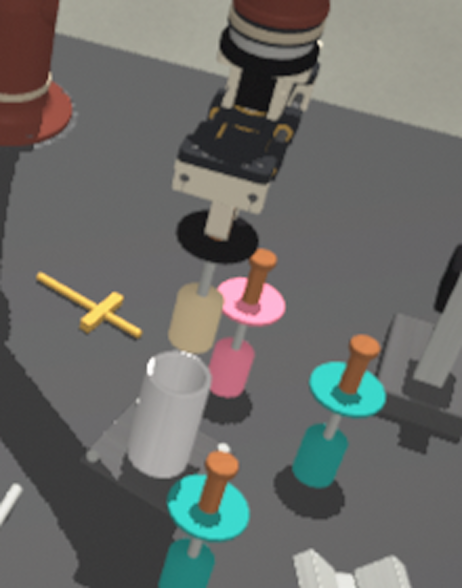

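```bash
python3 - <<'E'
from h import *
s=arm.read_state();print(s["tcp_pos"],s["wrist_force"],s["width"],s["clock"])
p=dict(np.load("/tmp/p.npz"));W=cloud(p)
m=(np.hypot(W[...,0]-.55,W[...,1]-.4075)<.045)&(W[...,2]>.15)&(W[...,2]<.34)
print(np.histogram(W[...,2][m],bins=np.arange(.15,.345,.01)))
p=arm.get_image("wrist");save(p,"w2",(160,240,480,480),2.5)
E
```

```text
[0.54902649 0.4062399  0.31522418] [ 0.31054465  0.56525751 -2.30507678] 0.027061128789645433 8.45
(array([  0,   0,   5,  81,  74,  85,  82,  85, 234,  24,  22,  22,  20,
         2,   0, 261, 372,  23,  52]), array([0.15, 0.16, 0.17, 0.18, 0.19, 0.2 , 0.21, 0.22, 0.23, 0.24, 0.25,
       0.26, 0.27, 0.28, 0.29, 0.3 , 0.31, 0.32, 0.33, 0.34]))
```

View pics/w2.png

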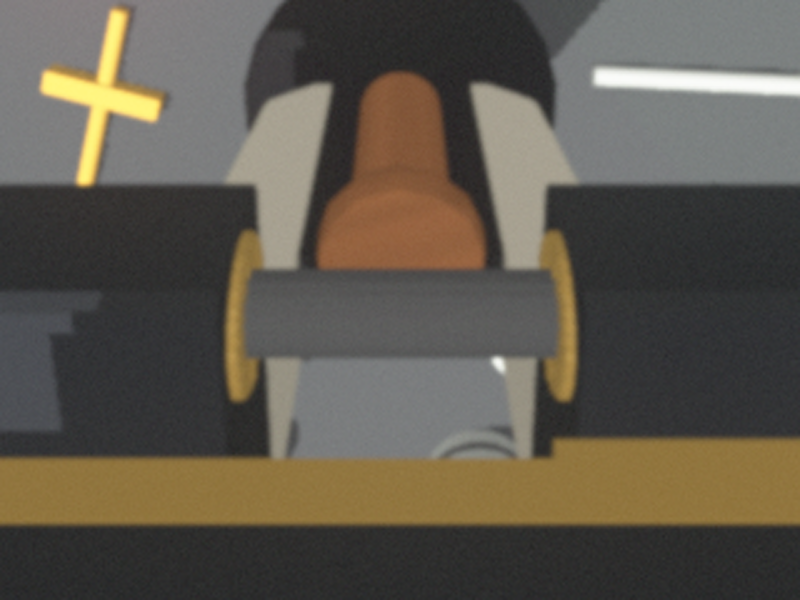

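```bash
python3 - <<'E'
from h import *
p=arm.get_image("wrist");W=cloud(p);s=arm.read_state();print(s["tcp_pos"],s["width"])
im=p["image"]
for v in range(262,350,8):
    print(v,[(round(float(W[v,u,0])*1000),round(float(W[v,u,1])*1000),round(float(W[v,u,2])*1000)) for u in (255,270,285,295,305,320,335,345,355,370,385)])
E
```

```text
[0.54914472 0.40637576 0.3154407 ] 0.026930557719336678
262 [(450, 301, 0), (522, 418, 305), (531, 419, 306), (536, 418, 305), (542, 419, 307), (550, 418, 304), (558, 419, 305), (564, 419, 306), (569, 419, 307), (578, 419, 305), (649, 302, 0)]
270 [(450, 288, 0), (522, 414, 305), (530, 414, 305), (536, 414, 306), (542, 414, 305), (550, 415, 309), (558, 414, 306), (564, 414, 305), (570, 414, 305), (578, 414, 305), (650, 288, -1)]
278 [(449, 274, -1), (522, 409, 306), (532, 416, 322), (537, 414, 317), (541, 409, 305), (550, 415, 320), (558, 409, 306), (564, 409, 305), (568, 416, 322), (576, 416, 322), (651, 274, -2)]
286 [(448, 261, -1), (526, 416, 331), (533, 416, 331), (537, 410, 318), (542, 410, 319), (550, 415, 329), (558, 410, 320), (564, 404, 305), (567, 416, 332), (574, 416, 331), (651, 262, 1)]
294 [(447, 247, -1), (527, 417, 342), (534, 416, 341), (537, 406, 320), (543, 411, 330), (550, 415, 338), (557, 411, 331), (564, 399, 305), (566, 417, 341), (573, 416, 341), (652, 247, -1)]
302 [(521, 416, 347), (528, 416, 349), (535, 416, 348), (537, 402, 321), (543, 411, 339), (550, 41
[... 353 characters left out ...]
360), (544, 418, 364), (550, 418, 365), (556, 417, 364), (560, 416, 361), (564, 414, 358), (570, 415, 360), (566, 443, 407)]
326 [(535, 443, 411), (531, 416, 367), (536, 414, 364), (540, 414, 365), (544, 415, 366), (550, 415, 365), (556, 415, 365), (560, 414, 365), (564, 415, 365), (569, 417, 368), (566, 442, 410)]
334 [(535, 443, 414), (532, 416, 373), (537, 414, 369), (540, 411, 365), (544, 412, 366), (550, 411, 365), (556, 411, 365), (560, 411, 365), (564, 411, 366), (569, 416, 372), (565, 442, 413)]
342 [(535, 441, 415), (533, 417, 379), (537, 411, 371), (540, 407, 365), (544, 408, 366), (550, 408, 366), (556, 408, 366), (560, 407, 365), (564, 409, 367), (568, 416, 377), (565, 442, 415)]
```

>>> {"api": "carry_out", "payload": {"rows": [[0.0,-0.02,0.003,0,0,0,0],[0.0,-0.035,0.0045,0,0,0,0],[0.0,-0.04,0.005,0,0,0,0],[0.0,-0.04,0.005,0,0,0,0],[0.0,-0.04,0.005,0,0,0,0],[0.0,-0.04,0.005,0,0,0,0],[0.0,-0.04,0.005,0,0,0,0],[0.0,-0.04,0.005,0,0,0,0],[0.0,-0.04,0.005,0,0,0,0],[0.0,-0.035,0.0045,0,0,0,0],[0.0,-0.032,0.004,0,0,0,0],[0.0,-0.02,0.003,0,0,0,0],[0.0,0,0,0,0,0,0],[0.0,0,0,0,0,0,0]], "force": 50}}

```text
clock: 10.3
tcp_pos: [0.6031, -0.0132, 0.3168]
tcp_rot: [[-0.003, 1.0, -0.0], [1.0, 0.003, 0.002], [0.002, -0.0, -1.0]]
wrist_force: [0.2, 0.5, -1.3]
width: 0.0265
```

```bash
cat >> h.py <<'E'
def chk(name,cx,cy,zrim,tipz):
    "brush tip band and rim measured in both fixed cameras"
    s=arm.read_state();print("tcp",np.round(s["tcp_pos"],4),"F",np.round(s["wrist_force"],1),"w",round(s["width"],4),"t",s["clock"])
    for n in ["scene","side"]:
        p=arm.get_image(n);W=cloud(p);save(p,name+n,None)
        t=s["tcp_pos"]
        print(n,"rim",circ(W,(cx,cy),zrim-.003,zrim+.004,.06),"head",circ(W,t[:2],tipz+.005,tipz+.055,.04),
          "disc",circ(W,t[:2],tipz+.12,tipz+.136,.045))
        z=W[...,2][(np.hypot(W[...,0]-t[0],W[...,1]-t[1])<.024)&(W[...,2]>.115)]; print("  zmin",np.round(z.min(),4) if len(z) else None)
        print("  tip",[(round(r["score"],2),w(p,r["at"]).round(3).tolist()) for r in arm.mark_of(p,"brush_tip") if np.hypot(*(w(p,r["at"])[:2]-t[:2]))<.05][:2])
E
python3 - <<'E'
from h import *
chk("c1",.6027,-.0163,.11,.176)
E
```

```text
tcp [ 0.6031 -0.0132  0.3168] F [ 0.2  0.5 -1.3] w 0.0265 t 10.3
scene rim [ 6.030e-01 -1.330e-02  3.850e-02  2.110e+02  1.103e-01  1.138e-01] head [ 6.050e-01 -1.290e-02  2.120e-02  3.510e+02  2.075e-01  2.310e-01] disc [ 6.057e-01 -1.370e-02  3.720e-02  4.420e+02  3.083e-01  3.118e-01]
  zmin 0.1769
  tip [(0.71, [0.605, -0.011, 0.182]), (0.54, [0.608, -0.012, -0.0])]
side rim [ 6.032e-01 -1.640e-02  3.660e-02  1.400e+02  1.090e-01  1.132e-01] head [ 6.031e-01 -1.400e-02  2.240e-02  2.660e+02  2.103e-01  2.310e-01] disc [ 6.026e-01 -1.530e-02  3.630e-02  4.080e+02  3.065e-01  3.117e-01]
  zmin 0.1754
  tip [(0.85, [0.601, -0.014, 0.177])]
```

View pics/c1scene.png

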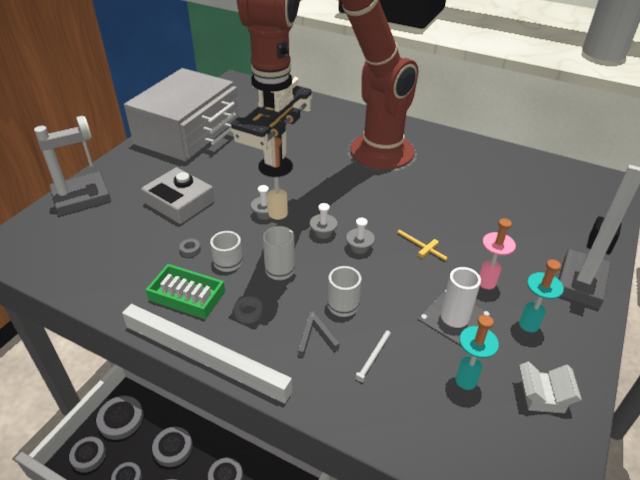

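View pics/c1side.png

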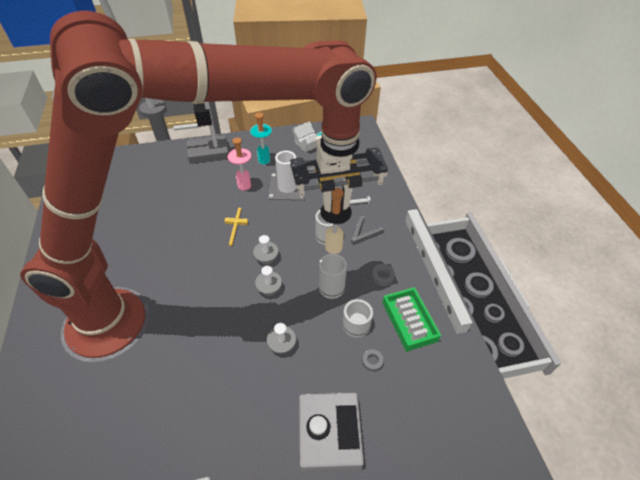

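>>> {"api": "carry_out", "payload": {"rows": [[0.0,-0.001,0,0.02,0,0,0],[0.0,0,-0.0005,0.02,0,0,0],[0.0,0,0,0.015,0,0,0],[0.0,0,0,0.015,0,0,0],[0.0,0,0,0.015,0,0,0],[0.0,0,0,0.015,0,0,0],[0.0,0,0,0.015,0,0,0],[0.0,0,0,0.015,0,0,0],[0.0,0,0,0.015,0,0,0],[0.0,0,0,0.01,0,0,0],[0.0,0,0,0.005,0,0,0],[0.0,0,0,0,0,0,0]]}}

```text
clock: 12.0
tcp_pos: [0.6029, -0.0161, 0.1565]
tcp_rot: [[-0.0, 1.0, -0.0], [1.0, 0.0, 0.0], [0.0, -0.0, -1.0]]
wrist_force: [-0.6, -0.8, -1.2]
width: 0.0267
```

>>> {"api": "carry_out", "payload": {"rows": [[0.0,0,0,0.002,0,0,0],[0.0,0,0,0.002,0,0,0],[0.0,0,0,0,0,0,0]]}}

```text
clock: 12.38
tcp_pos: [0.6029, -0.0162, 0.1527]
tcp_rot: [[-0.0, 1.0, -0.0], [1.0, 0.0, 0.0], [0.0, -0.0, -1.0]]
wrist_force: [-0.2, 0.7, -2.0]
width: 0.0264
```

>>> {"api": "carry_out", "payload": {"rows": [[0.0,0,0,0.001,0,0,0],[0.0,0,0,0.001,0,0,0],[0.0,0,0,0,0,0,0]]}}

```text
clock: 12.75
tcp_pos: [0.603, -0.0161, 0.1507]
tcp_rot: [[-0.0, 1.0, 0.0], [1.0, 0.0, 0.0], [0.0, 0.0, -1.0]]
wrist_force: [-0.4, -0.2, -1.2]
width: 0.0265
```

>>> {"api": "carry_out", "payload": {"rows": [[0.0,0,0,0.001,0,0,0],[0.0,0,0,0,0,0,0]]}}

```text
clock: 13.0
tcp_pos: [0.6034, -0.0159, 0.1507]
tcp_rot: [[-0.0, 1.0, 0.001], [1.0, 0.0, 0.0], [0.0, 0.001, -1.0]]
wrist_force: [-0.9, -0.5, 5.3]
width: 0.0263
```

```bash
python3 - <<'E'
from h import *
s=arm.read_state();print(s["tcp_pos"],s["wrist_force"])
for n in ["scene","side"]:
    p=arm.get_image(n);save(p,"b1"+n,(200,100,420,320),2.7);W=cloud(p)
    print(circ(W,s["tcp_pos"][:2],.128,.148,.05),circ(W,s["tcp_pos"][:2],.107,.113,.05))
    print([(round(r["score"],2),w(p,r["at"]).round(3).tolist()) for r in arm.mark_of(p,"brush_tip") if np.hypot(*(w(p,r["at"])[:2]-s["tcp_pos"][:2]))<.05][:2])
E
```

```text
[ 0.60336825 -0.0159142   0.15066627] [-0.94482522 -0.53559467  5.28345304]
[ 6.043e-01 -1.650e-02  3.660e-02  3.890e+02  1.421e-01  1.469e-01] [ 6.057e-01 -1.500e-02  3.580e-02  1.160e+02  1.107e-01  1.130e-01]
[]
[ 6.038e-01 -1.760e-02  3.650e-02  3.310e+02  1.403e-01  1.479e-01] [ 6.021e-01 -1.950e-02  3.550e-02  7.400e+01  1.092e-01  1.128e-01]
[]
```

View pics/b1scene.png

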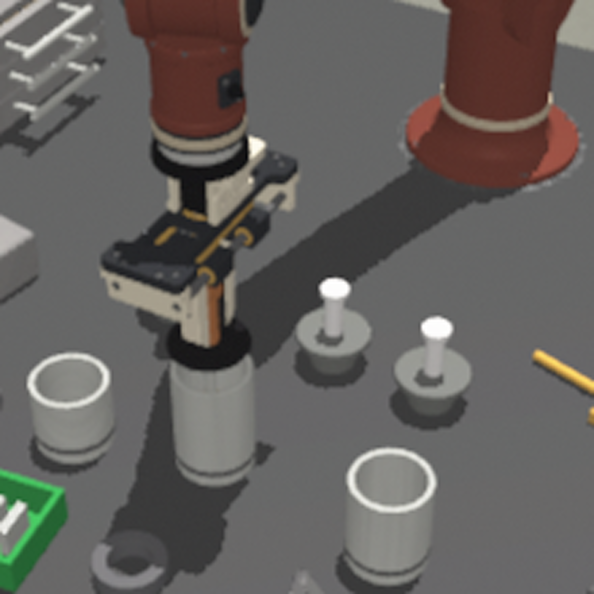

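>>> {"api": "carry_out", "payload": {"rows": [[0.0,0,0,-0.01,0,0,0],[0.0,0,0,-0.02,0,0,0],[0.0,0,0,-0.02,0,0,0],[0.0,0,0,-0.02,0,0,0],[0.0,0,0,-0.02,0,0,0],[0.0,0,0,-0.01,0,0,0],[0.0,0,0,-0.001,0,0,0],[0.0,0,0,0,0,0,0]]}}

```text
clock: 14.2
tcp_pos: [0.6024, -0.0164, 0.2498]
tcp_rot: [[-0.0, 1.0, -0.002], [1.0, 0.0, -0.0], [-0.0, -0.002, -1.0]]
wrist_force: [-0.0, 0.5, -1.9]
width: 0.0264
```

```bash
python3 - <<'E'
from h import *
chk("m1",.6027,-.0163,.11,.11)
E
```

```text
tcp [ 0.6024 -0.0164  0.2498] F [-0.   0.5 -1.9] w 0.0264 t 14.2
scene rim [ 6.041e-01 -1.610e-02  3.710e-02  1.720e+02  1.107e-01  1.140e-01] head [ 6.070e-01 -2.210e-02  2.970e-02  3.350e+02  1.425e-01  1.650e-01] disc [ 6.022e-01 -1.900e-02  3.850e-02  4.270e+02  2.412e-01  2.458e-01]
  zmin 0.115
  tip [(0.96, [0.602, -0.019, 0.115])]
side rim [ 6.025e-01 -1.690e-02  3.670e-02  1.380e+02  1.093e-01  1.137e-01] head [ 6.024e-01 -1.710e-02  2.320e-02  2.550e+02  1.494e-01  1.650e-01] disc [ 6.031e-01 -1.780e-02  3.630e-02  3.770e+02  2.393e-01  2.446e-01]
  zmin 0.1152
  tip [(0.7, [0.603, -0.013, 0.11])]
```

>>> {"api": "carry_out", "payload": {"rows": [[0.0,0,0,0.01,0,0,0],[0.0,0,0,0.015,0,0,0],[0.0,0,0,0.015,0,0,0],[0.0,0,0,0.015,0,0,0],[0.0,0,0,0.015,0,0,0],[0.0,0,0,0.015,0,0,0],[0.0,0,0,0.01,0,0,0],[0.0,0,0,0.003,0,0,0],[0.0,0,0,0.002,0,0,0],[0.0,0,0,0.001,0,0,0],[0.0,0,0,0,0,0,0]]}}

```text
clock: 15.78
tcp_pos: [0.6035, -0.0159, 0.1507]
tcp_rot: [[-0.0, 1.0, 0.002], [1.0, 0.0, 0.0], [0.0, 0.002, -1.0]]
wrist_force: [-0.6, -0.5, 2.3]
width: 0.0264
```

>>> {"api": "carry_out", "payload": {"rows": [[0.0,0,0,-0.01,0,0,0],[0.0,0,0,-0.025,0,0,0],[0.0,0,0,-0.025,0,0,0],[0.0,0,0,-0.025,0,0,0],[0.0,0,0,-0.025,0,0,0],[0.0,0,0,-0.02,0,0,0],[0.0,0,0,-0.01,0,0,0],[0.0,0.02,0.003,0,0,0,0],[0.0,0.033,0.006,0,0,0,0],[0.0,0.04,0.006,0,0,0,0],[0.0,0.04,0.006,0,0,0,0],[0.0,0.03,0.006,0,0,0,0],[0.0,0.02,0.003,0,0,0,0],[0.0,0,0,0,0,0,0],[0.0,0,0,0,0,0,0]]}}

```text
clock: 17.65
tcp_pos: [0.6331, 0.1651, 0.2893]
tcp_rot: [[0.002, 1.0, -0.0], [1.0, -0.002, -0.002], [-0.002, -0.0, -1.0]]
wrist_force: [0.3, 0.5, -1.4]
width: 0.0265
```

```bash
python3 - <<'E'
from h import *
chk("c2",.6326,.167,.09,.15)
E
```

```text
tcp [0.6331 0.1651 0.2893] F [ 0.3  0.5 -1.4] w 0.0265 t 17.65
scene rim [6.318e-01 1.704e-01 3.830e-02 2.470e+02 9.060e-02 9.400e-02] head [6.334e-01 1.624e-01 2.330e-02 3.960e+02 1.835e-01 2.049e-01] disc [6.348e-01 1.625e-01 3.770e-02 5.400e+02 2.809e-01 2.858e-01]
  zmin 0.1511
  tip [(0.93, [0.635, 0.162, 0.151]), (0.31, [0.632, 0.171, 0.001])]
side rim [6.327e-01 1.679e-01 3.700e-02 1.100e+02 8.880e-02 9.380e-02] head [6.328e-01 1.624e-01 2.250e-02 2.450e+02 1.866e-01 2.050e-01] disc [6.325e-01 1.620e-01 3.620e-02 3.070e+02 2.793e-01 2.859e-01]
  zmin 0.1488
  tip [(0.87, [0.635, 0.167, 0.15])]
```

View pics/c2scene.png

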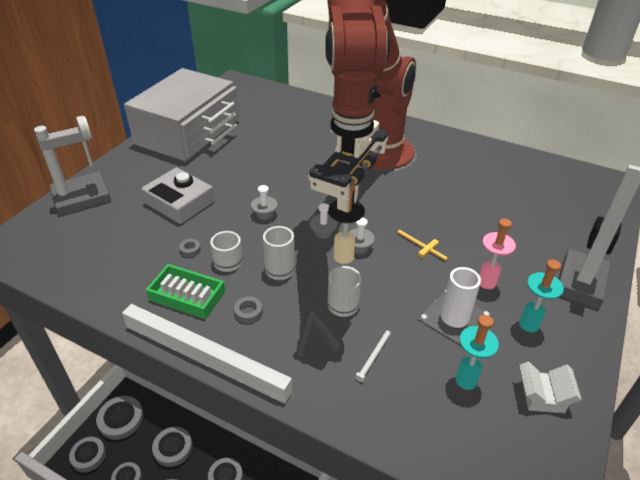

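>>> {"api": "carry_out", "payload": {"rows": [[0.0,0.005,0,0.005,0,0,0],[0.0,0,0,0.02,0,0,0],[0.0,0,0,0.02,0,0,0],[0.0,0,0,0.015,0,0,0],[0.0,0,0,0.015,0,0,0],[0.0,0,0,0.015,0,0,0],[0.0,0,0,0.015,0,0,0],[0.0,0,0,0.015,0,0,0],[0.0,0,0,0.01,0,0,0],[0.0,0,0,0.005,0,0,0],[0.0,0,0,0.001,0,0,0],[0.0,0,0,0,0,0,0]]}}

```text
clock: 19.35
tcp_pos: [0.6332, 0.1721, 0.1542]
tcp_rot: [[-0.0, 1.0, 0.001], [1.0, 0.0, 0.001], [0.001, 0.001, -1.0]]
wrist_force: [-0.7, 0.4, -2.2]
width: 0.0267
```

>>> {"api": "carry_out", "payload": {"rows": [[0.0,0,0,0.002,0,0,0],[0.0,0,0,0.0015,0,0,0],[0.0,0,0,0.001,0,0,0],[0.0,0,0,0,0,0,0]]}}

```text
clock: 19.85
tcp_pos: [0.6334, 0.1724, 0.1507]
tcp_rot: [[-0.0, 1.0, 0.002], [1.0, 0.0, 0.001], [0.001, 0.002, -1.0]]
wrist_force: [-0.4, -0.5, 5.6]
width: 0.0267
```

Contact. Up to the mouth (80 mm), then check.

>>> {"api": "carry_out", "payload": {"rows": [[0.0,0,0,-0.01,0,0,0],[0.0,0,0,-0.02,0,0,0],[0.0,0,0,-0.02,0,0,0],[0.0,0,0,-0.02,0,0,0],[0.0,0,0,-0.0105,0,0,0],[0.0,0,0,-0.001,0,0,0],[0.0,0,0,0,0,0,0],[0.0,0,0,0,0,0,0]]}}

```text
clock: 20.85
tcp_pos: [0.6325, 0.1715, 0.2296]
tcp_rot: [[-0.0, 1.0, -0.002], [1.0, 0.0, -0.001], [-0.001, -0.002, -1.0]]
wrist_force: [0.4, 0.7, -1.5]
width: 0.0268
```

```bash
python3 - <<'E'
from h import *
chk("m2",.6326,.168,.09,.09)
E
```

```text
tcp [0.6325 0.1715 0.2296] F [ 0.4  0.7 -1.5] w 0.0268 t 20.85
scene rim [6.333e-01 1.684e-01 3.650e-02 1.880e+02 9.110e-02 9.400e-02] head [6.370e-01 1.752e-01 2.990e-02 3.540e+02 1.224e-01 1.450e-01] disc [6.338e-01 1.706e-01 3.700e-02 5.180e+02 2.211e-01 2.259e-01]
  zmin 0.1152
  tip [(0.87, [0.633, 0.172, 0.095])]
side rim [6.327e-01 1.679e-01 3.680e-02 9.700e+01 8.980e-02 9.380e-02] head [6.315e-01 1.697e-01 2.370e-02 2.140e+02 1.270e-01 1.450e-01] disc [6.316e-01 1.688e-01 3.630e-02 2.830e+02 2.199e-01 2.260e-01]
  zmin 0.115
  tip [(0.75, [0.629, 0.176, 0.085])]
```

>>> {"api": "carry_out", "payload": {"rows": [[0.0,0,0,0.01,0,0,0],[0.0,0,0,0.015,0,0,0],[0.0,0,0,0.015,0,0,0],[0.0,0,0,0.015,0,0,0],[0.0,0,0,0.015,0,0,0],[0.0,0,0,0.0055,0,0,0],[0.0,0,0,0.003,0,0,0],[0.0,0,0,0.002,0,0,0],[0.0,0,0,0.001,0,0,0],[0.0,0,0,0,0,0,0]]}}

```text
clock: 22.3
tcp_pos: [0.6335, 0.1724, 0.1507]
tcp_rot: [[-0.0, 1.0, 0.002], [1.0, 0.0, 0.001], [0.001, 0.002, -1.0]]
wrist_force: [-0.9, -0.5, 5.4]
width: 0.0265
```

>>> {"api": "carry_out", "payload": {"rows": [[0.0,0,0,-0.01,0,0,0],[0.0,0,0,-0.025,0,0,0],[0.0,0,0,-0.025,0,0,0],[0.0,0,0,-0.025,0,0,0],[0.0,0,0,-0.025,0,0,0],[0.0,0,0,-0.02,0,0,0],[0.0,-0.014,0.001,-0.01,0,0,0],[0.0,-0.035,0.001,0,0,0,0],[0.0,-0.04,0.001,0,0,0,0],[0.0,-0.04,0.001,0,0,0,0],[0.0,-0.04,0.001,0,0,0,0],[0.0,-0.04,0.001,0,0,0,0],[0.0,-0.04,0.001,0,0,0,0],[0.0,-0.035,0,0,0,0,0],[0.0,-0.02,0,0,0,0,0],[0.0,-0.01,0,0,0,0,0],[0.0,0,0,0,0,0,0],[0.0,0,0,0,0,0,0],[0.0,0,0,0,0,0,0]]}}

```text
clock: 24.68
tcp_pos: [0.6401, -0.1404, 0.2894]
tcp_rot: [[-0.003, 1.0, 0.0], [1.0, 0.003, 0.001], [0.001, 0.0, -1.0]]
wrist_force: [1.1, -0.6, -1.2]
width: 0.0267
```

```bash
python3 - <<'E'
from h import *
chk("c3",.640,-.1423,.07,.15)
E
```

```text
tcp [ 0.6401 -0.1404  0.2894] F [ 1.1 -0.6 -1.2] w 0.0267 t 24.675
scene rim [ 6.386e-01 -1.417e-01  3.880e-02  1.860e+02  7.080e-02  7.400e-02] head [ 6.408e-01 -1.397e-01  2.290e-02  3.610e+02  1.831e-01  2.049e-01] disc [ 6.401e-01 -1.411e-01  3.770e-02  4.160e+02  2.809e-01  2.857e-01]
  zmin 0.1506
  tip [(0.9, [0.643, -0.144, 0.154])]
side rim [ 6.385e-01 -1.433e-01  3.600e-02  1.580e+02  6.930e-02  7.350e-02] head [ 6.397e-01 -1.425e-01  2.210e-02  3.180e+02  1.901e-01  2.050e-01] disc [ 6.393e-01 -1.431e-01  3.590e-02  4.700e+02  2.788e-01  2.859e-01]
  zmin 0.1474
  tip [(0.63, [0.637, -0.139, 0.149])]
```

View pics/c3side.png

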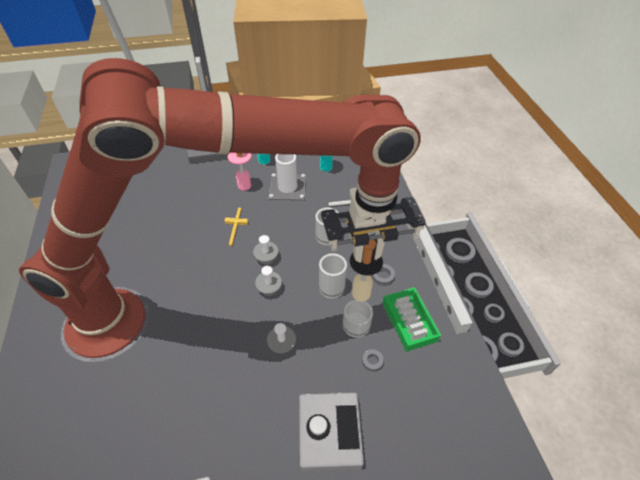

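Aligned within ~1 mm. Down.

>>> {"api": "carry_out", "payload": {"rows": [[0.0,-0.0005,-0.001,0.01,0,0,0],[0.0,0,0,0.02,0,0,0],[0.0,0,0,0.02,0,0,0],[0.0,0,0,0.015,0,0,0],[0.0,0,0,0.015,0,0,0],[0.0,0,0,0.015,0,0,0],[0.0,0,0,0.015,0,0,0],[0.0,0,0,0.015,0,0,0],[0.0,0,0,0.01,0,0,0],[0.0,0,0,0.002,0,0,0],[0.0,0,0,0.0015,0,0,0],[0.0,0,0,0.001,0,0,0],[0.0,0,0,0,0,0,0]]}}

```text
clock: 26.5
tcp_pos: [0.6395, -0.1426, 0.1507]
tcp_rot: [[0.0, 1.0, 0.002], [1.0, -0.0, -0.0], [-0.0, 0.002, -1.0]]
wrist_force: [-1.5, -0.1, 2.0]
width: 0.0267
```

>>> {"api": "carry_out", "payload": {"rows": [[0.0,0,0,-0.01,0,0,0],[0.0,0,0,-0.015,0,0,0],[0.0,0,0,-0.015,0,0,0],[0.0,0,0,-0.015,0,0,0],[0.0,0,0,-0.0055,0,0,0],[0.0,0,0,0,0,0,0],[0.0,0,0,0,0,0,0]]}}

```text
clock: 27.38
tcp_pos: [0.6384, -0.1427, 0.2095]
tcp_rot: [[-0.0, 1.0, -0.001], [1.0, 0.0, 0.0], [0.0, -0.001, -1.0]]
wrist_force: [-0.3, 0.3, -1.9]
width: 0.0266
```

```bash
python3 - <<'E'
from h import *
chk("m3",.640,-.1423,.07,.07)
E
```

```text
tcp [ 0.6384 -0.1427  0.2095] F [-0.3  0.3 -1.9] w 0.0266 t 27.375
scene rim [ 6.415e-01 -1.410e-01  3.770e-02  1.480e+02  7.120e-02  7.400e-02] head [ 6.428e-01 -1.492e-01  2.870e-02  3.180e+02  1.026e-01  1.250e-01] disc [ 6.386e-01 -1.426e-01  3.760e-02  3.860e+02  2.008e-01  2.057e-01]
  zmin 0.115
  tip []
side rim [ 6.392e-01 -1.425e-01  3.600e-02  1.430e+02  6.950e-02  7.400e-02] head [ 6.378e-01 -1.445e-01  2.180e-02  2.640e+02  1.097e-01  1.250e-01] disc [ 6.380e-01 -1.444e-01  3.570e-02  4.070e+02  1.989e-01  2.053e-01]
  zmin 0.1152
  tip [(0.86, [0.636, -0.142, 0.07])]
```

>>> {"api": "carry_out", "payload": {"rows": [[0.0,0,0,0.01,0,0,0],[0.0,0,0,0.015,0,0,0],[0.0,0,0,0.015,0,0,0],[0.0,0,0,0.01,0,0,0],[0.0,0,0,0.0055,0,0,0],[0.0,0,0,0.003,0,0,0],[0.0,0,0,0.002,0,0,0],[0.0,0,0,0.0005,0,0,0],[0.0,0,0,0,0,0,0]]}}

```text
clock: 28.7
tcp_pos: [0.6396, -0.1426, 0.1507]
tcp_rot: [[0.0, 1.0, 0.002], [1.0, -0.0, -0.0], [-0.0, 0.002, -1.0]]
wrist_force: [-1.1, 0.1, 5.5]
width: 0.0267
```

>>> {"api": "carry_out", "payload": {"rows": [[0.0,0,0,-0.015,0,0,0],[0.0,0,0,-0.025,0,0,0],[0.0,0,0,-0.03,0,0,0],[0.0,0,0,-0.03,0,0,0],[0.0,0,0,-0.03,0,0,0],[0.0,0,0,-0.025,0,0,0],[0.0,0.02,-0.004,-0.01,0,0,0],[0.0,0.04,-0.006,0,0,0,0],[0.0,0.05,-0.008,0,0,0,0],[0.0,0.05,-0.008,0,0,0,0],[0.0,0.05,-0.008,0,0,0,0],[0.0,0.05,-0.008,0,0,0,0],[0.0,0.05,-0.008,0,0,0,0],[0.0,0.05,-0.008,0,0,0,0],[0.0,0.05,-0.008,0,0,0,0],[0.0,0.05,-0.008,0,0,0,0],[0.0,0.05,-0.008,0,0,0,0],[0.0,0.029,-0.005,0,0,0,0],[0.0,0.01,-0.003,0,0,0,0],[0.0,0,0,0,0,0,0]]}}

```text
clock: 31.2
tcp_pos: [0.5479, 0.4066, 0.3137]
tcp_rot: [[-0.002, 1.0, -0.001], [1.0, 0.002, -0.001], [-0.001, -0.001, -1.0]]
wrist_force: [0.4, 0.3, -1.9]
width: 0.0267
```

>>> {"api": "carry_out", "payload": {"rows": [[0.0,0,0,0,0,0,0],[0.0,0,0,0,0,0,0]]}}

```text
clock: 31.45
tcp_pos: [0.5499, 0.4046, 0.3144]
tcp_rot: [[0.003, 1.0, 0.001], [1.0, -0.003, -0.001], [-0.001, 0.001, -1.0]]
wrist_force: [-0.4, 0.1, -1.9]
width: 0.0264
```

```bash
python3 - <<'E'
from h import *
chk("c4",.5495,.405,.13,.175)
E
```

```text
tcp [0.5499 0.4046 0.3144] F [-0.4  0.1 -1.9] w 0.0264 t 31.45
scene rim [5.505e-01 4.044e-01 3.270e-02 2.220e+02 1.305e-01 1.340e-01] head [5.509e-01 4.045e-01 2.430e-02 4.410e+02 2.075e-01 2.300e-01] disc [5.512e-01 4.035e-01 3.690e-02 6.390e+02 3.059e-01 3.097e-01]
  zmin 0.1265
  tip []
side rim [5.472e-01 4.047e-01 3.370e-02 8.200e+01 1.292e-01 1.337e-01] head [5.512e-01 4.039e-01 2.540e-02 2.350e+02 2.112e-01 2.299e-01] disc [5.491e-01 4.040e-01 3.810e-02 2.500e+02 3.038e-01 3.107e-01]
  zmin 0.1217
  tip [(0.86, [0.547, 0.408, 0.177])]
```

View pics/c4scene.png

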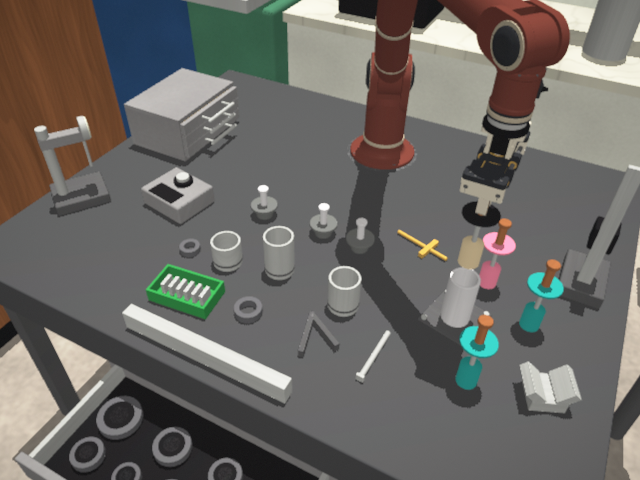

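>>> {"api": "carry_out", "payload": {"rows": [[0.0,0.0005,-0.0005,0.01,0,0,0],[0.0,0,0,0.015,0,0,0],[0.0,0,0,0.01,0,0,0],[0.0,0,0,0.008,0,0,0],[0.0,0,0,0.008,0,0,0],[0.0,0,0,0.008,0,0,0],[0.0,0,0,0.008,0,0,0],[0.0,0,0,0,0,0,0]]}}

```text
clock: 32.65
tcp_pos: [0.5482, 0.4064, 0.2463]
tcp_rot: [[-0.0, 1.0, -0.001], [1.0, 0.0, -0.001], [-0.001, -0.001, -1.0]]
wrist_force: [0.3, 0.1, -2.1]
width: 0.0268
```

In the tube, no resistance. Down the remaining 99 mm.

>>> {"api": "carry_out", "payload": {"rows": [[0.0,0,0.001,0.012,0,0,0],[0.0,0,0,0.015,0,0,0],[0.0,0,0,0.015,0,0,0],[0.0,0,0,0.015,0,0,0],[0.0,0,0,0.015,0,0,0],[0.0,0,0,0.012,0,0,0],[0.0,0,0,0.006,0,0,0],[0.0,0,0,0.004,0,0,0],[0.0,0,0,0.003,0,0,0],[0.0,0,0,0,0,0,0]]}}

```text
clock: 33.9
tcp_pos: [0.5495, 0.4069, 0.1503]
tcp_rot: [[-0.0, 1.0, 0.0], [1.0, 0.0, 0.0], [0.0, 0.0, -1.0]]
wrist_force: [-0.4, -0.2, -2.1]
width: 0.0267
```

>>> {"api": "carry_out", "payload": {"rows": [[0.0,0,0,0.0015,0,0,0],[0.0,0,0,0.001,0,0,0],[0.0,0,0,0.001,0,0,0],[0.0,0,0,0,0,0,0]]}}

```text
clock: 34.4
tcp_pos: [0.5495, 0.4069, 0.1468]
tcp_rot: [[-0.0, 1.0, 0.0], [1.0, 0.0, 0.0], [0.0, 0.0, -1.0]]
wrist_force: [0.4, 0.5, -2.8]
width: 0.0267
```

>>> {"api": "carry_out", "payload": {"rows": [[0.0,0,0,0.0007,0,0,0],[0.0,0,0,0,0,0,0],[0.06,0,0,0,0,0,0],[0.06,0,0,0,0,0,0],[0.06,0,0,0,0,0,0],[0.06,0,0,0,0,0,0],[0.06,0,0,-0.02,0,0,0],[0.06,0,0,-0.03,0,0,0],[0.06,0,0,-0.03,0,0,0],[0.06,0,0,-0.03,0,0,0],[0.06,0,0,-0.03,0,0,0],[0.06,0,0,0,0,0,0]]}}

```text
clock: 35.9
tcp_pos: [0.5501, 0.4081, 0.2889]
tcp_rot: [[0.0, 1.0, 0.004], [1.0, -0.0, 0.004], [0.004, 0.004, -1.0]]
wrist_force: [-0.5, 0.7, -0.1]
width: 0.0605
```

```bash
cat >> h.py <<'E'
def survey(tag):
    s=arm.read_state();print("tcp",np.round(s["tcp_pos"],4),"t",s["clock"],"w",s["width"])
    for n in ["scene","side"]:
        p=arm.get_image(n);W=cloud(p);save(p,tag+n)
        for nm,c,z,r in [("tall",(.603,-.016),.11,.055),("mid",(.633,.168),.09,.055),("low",(.639,-.1423),.07,.055),("disc",(.5495,.405),.137,.05),("knob",(.5495,.405),.197,.03)]:
            print(n,nm,circ(W,c,z-.004,z+.004,r))
        for r in arm.mark_of(p,"plug0"):
            W0=w(p,r["at"])
            if r["score"]>.25: print(" plug",round(r["score"],2),W0.round(3),circ(W,W0,.03,.04,.05),circ(W,W0,.084,.094,.03))
E
python3 - <<'E'
from h import *
survey("d1")
E
```

```text
tcp [0.5501 0.4081 0.2889] t 35.9 w 0.06053605201944162
scene tall [ 6.035e-01 -1.770e-02  3.850e-02  2.160e+02  1.104e-01  1.139e-01]
scene mid [6.333e-01 1.680e-01 3.770e-02 2.530e+02 9.070e-02 9.400e-02]
scene low [ 6.395e-01 -1.423e-01  3.820e-02  2.090e+02  7.020e-02  7.400e-02]
scene disc [5.507e-01 4.048e-01 3.750e-02 5.670e+02 1.382e-01 1.410e-01]
scene knob [5.495e-01 4.053e-01 1.510e-02 1.220e+02 1.977e-01 2.009e-01]
 plug 0.97 [0.436 0.016 0.004] [4.342e-01 1.560e-02 3.720e-02 3.360e+02 3.700e-02 3.980e-02] [4.342e-01 1.490e-02 1.560e-02 7.300e+01 8.930e-02 9.380e-02]
 plug 0.81 [0.44  0.119 0.002] [4.404e-01 1.232e-01 3.850e-02 3.590e+02 3.710e-02 4.000e-02] [4.412e-01 1.204e-01 1.570e-02 7.700e+01 9.040e-02 9.390e-02]
 plug 0.63 [ 0.445 -0.157  0.   ] [ 4.427e-01 -1.580e-01  3.880e-02  3.000e+02  3.650e-02  4.000e-02] [ 4.433e-01 -1.569e-01  1.600e-02  6.700e+01  9.020e-02  9.370e-02]
side tall [ 6.021e-01 -1.620e-02  3.790e-02  1.760e+02  1.086e-01  1.135e-01]
side mid [6.324e-01 1.687e-01 3.680e-02 1.230e+02 8.910e-02 9.250e-02]
side low [ 6.392e-01 -1.430e-01  3.610e-02  1.850e+02  6.890e-02  7.380e-02]
side disc [5.493e-01 4.052e-01 3.660e-02 2.240e+02 1.363e-01 1.406e-01]
side knob [5.480e-01 4.065e-01 1.590e-02 4.400e+01 1.966e-01 2.007e-01]
 plug 0.74 [ 0.444  0.122 -0.005] [4.410e-01 1.219e-01 3.720e-02 3.360e+02 3.500e-02 3.980e-02] [4.391e-01 1.220e-01 1.510e-02 6.500e+01 8.840e-02 9.210e-02]
 plug 0.68 [ 0.444 -0.16   0.001] [ 4.413e-01 -1.588e-01  3.660e-02  4.870e+02  3.520e-02  3.980e-02] [ 4.424e-01 -1.591e-01  1.460e-02  1.000e+02  8.830e-02  9.260e-02]
 plug 0.66 [ 0.434  0.017 -0.   ] [4.329e-01 1.430e-02 3.660e-02 3.860e+02 3.530e-02 3.990e-02] [4.329e-01 1.550e-02 1.470e-02 7.700e+01 8.780e-02 9.200e-02]
```

View pics/d1scene.png

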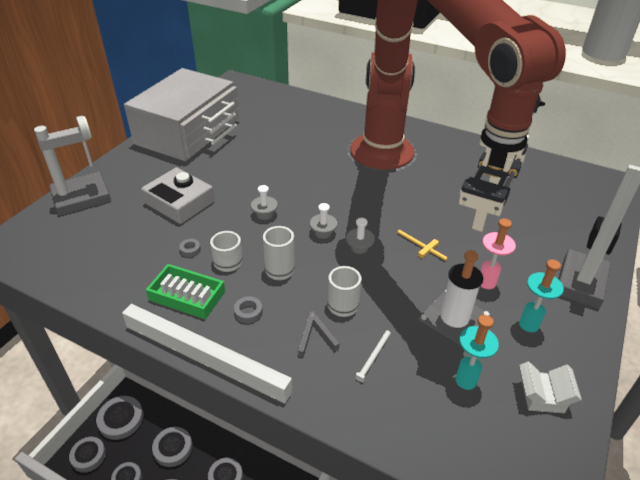

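>>> {"api": "carry_out", "payload": {"rows": [[0.07,-0.02,-0.008,0,0,0,0],[0.07,-0.034,-0.013,0,0,0,0],[0.07,-0.034,-0.013,0,0,0,0],[0.07,-0.034,-0.013,0,0,0,0],[0.07,-0.034,-0.013,0,0,0,0],[0.07,-0.034,-0.013,-0.01,0,0,0],[0.07,-0.034,-0.013,0.02,0,0,0],[0.07,-0.034,-0.013,0.03,0,0,0],[0.07,-0.0265,-0.01,0.03,0,0,0],[0.07,0,0,0.03,0,0,0],[0.07,0,0,0.03,0,0,0],[0.07,0,0,0,0,0,0],[0.07,0,0,0,0,0,0]]}}

```text
clock: 37.72
tcp_pos: [0.4407, 0.1227, 0.1564]
tcp_rot: [[-0.0, 1.0, 0.0], [1.0, 0.0, 0.001], [0.001, 0.0, -1.0]]
wrist_force: [0.0, 0.4, -0.5]
width: 0.07
```

```bash
cat >> h.py <<'E'
def plugs(tag):
    s=arm.read_state();print("tcp",np.round(s["tcp_pos"],4),"t",s["clock"],"w",round(s["width"],4),"F",np.round(s["wrist_force"],1))
    for n in ["wrist","scene","side"]:
        p=arm.get_image(n);W=cloud(p);save(p,tag+n)
        for r in arm.mark_of(p,"plug0"):
            W0=w(p,r["at"])
            if r["score"]>.25: print(n," plug",round(r["score"],2),W0.round(3),circ(W,W0,.03,.04,.05),circ(W,W0,.084,.094,.03))
E
python3 - <<'E'
from h import *
plugs("e1")
E
```

```text
tcp [0.4407 0.1227 0.1564] t 37.725 w 0.07 F [ 0.   0.4 -0.5]
wrist  plug 0.81 [0.432 0.016 0.   ] [4.345e-01 1.700e-02 3.580e-02 2.591e+03 3.580e-02 3.990e-02] [4.347e-01 5.500e-03 7.200e-03 3.900e+01 8.860e-02 8.970e-02]
wrist  plug 0.59 [0.443 0.12  0.001] [4.411e-01 1.235e-01 3.600e-02 3.710e+03 3.590e-02 4.000e-02] [4.412e-01 1.237e-01 1.400e-02 1.068e+03 8.880e-02 9.120e-02]
scene  plug 0.87 [0.443 0.122 0.003] [4.421e-01 1.222e-01 3.770e-02 3.660e+02 3.720e-02 4.000e-02] [4.386e-01 1.210e-01 1.640e-02 8.100e+01 8.970e-02 9.330e-02]
scene  plug 0.69 [ 0.447 -0.16   0.   ] [ 4.404e-01 -1.577e-01  3.940e-02  2.970e+02  3.700e-02  4.000e-02] [ 4.413e-01 -1.594e-01  1.590e-02  6.700e+01  8.920e-02  9.390e-02]
scene  plug 0.63 [0.437 0.015 0.004] [4.337e-01 1.710e-02 3.760e-02 3.390e+02 3.730e-02 4.000e-02] [4.345e-01 1.490e-02 1.650e-02 7.400e+01 8.950e-02 9.350e-02]
side  plug 0.91 [ 0.442  0.122 -0.001] [4.401e-01 1.213e-01 3.660e-02 3.380e+02 3.510e-02 3.990e-02] [4.392e-01 1.222e-01 1.610e-02 6.600e+01 8.760e-02 9.310e-02]
side  plug 0.81 [ 0.443 -0.161  0.002] [ 4.418e-01 -1.591e-01  3.610e-02  4.850e+02  3.510e-02  3.970e-02] [ 4.417e-01 -1.589e-01  1.400e-02  9.900e+01  8.820e-02  9.220e-02]
side  plug 0.73 [ 0.433  0.015 -0.001] [4.324e-01 1.440e-02 3.690e-02 3.830e+02 3.480e-02 3.980e-02] [4.336e-01 1.500e-02 1.480e-02 7.500e+01 8.830e-02 9.320e-02]
```

>>> {"api": "carry_out", "payload": {"rows": [[0.07,0.0005,0,0.02,0,0,0],[0.07,0,0,0.025,0,0,0],[0.07,0,0,0.025,0,0,0],[0.07,0,0,0.025,0,0,0],[0.07,0,0,0.012,0,0,0],[0.07,0,0,0.004,0,0,0],[0.07,0,0,0,0,0,0],[0.0,0,0,0,0,0,0],[0.0,0,0,0,0,0,0],[0.0,0,0,0,0,0,0],[0.0,0,0,0,0,0,0],[0.0,0,0,0,0,0,0],[0.0,0,0,0,0,0,0]], "force": 45}}

```text
clock: 39.65
tcp_pos: [0.4404, 0.1229, 0.045]
tcp_rot: [[-0.0, 1.0, -0.0], [1.0, 0.0, 0.0], [0.0, -0.0, -1.0]]
wrist_force: [-0.7, -0.2, 1.4]
width: 0.0267
```

>>> {"api": "carry_out", "payload": {"rows": [[0.0,0,0,-0.01,0,0,0],[0.0,0,0,-0.025,0,0,0],[0.0,0,0,-0.03,0,0,0],[0.0,0,0,-0.03,0,0,0],[0.0,0,0,-0.03,0,0,0],[0.0,0,0,-0.015,0,0,0],[0.0,0.004,0.0165,0,0,0,0],[0.0,0.008,0.033,0,0,0,0],[0.0,0.01,0.044,0,0,0,0],[0.0,0.01,0.044,0,0,0,0],[0.0,0.01,0.035,0,0,0,0],[0.0,0.004,0.02,0,0,0,0],[0.0,0,0,0,0,0,0],[0.0,0,0,0,0,0,0],[0.0,0,0,0,0,0,0]]}}

```text
clock: 41.52
tcp_pos: [0.6319, 0.1686, 0.1852]
tcp_rot: [[-0.001, 1.0, -0.001], [1.0, 0.001, -0.0], [-0.0, -0.001, -1.0]]
wrist_force: [-0.0, 0.2, -2.0]
width: 0.0266
```

```bash
cat >> h.py <<'E'
def pchk(tag,c,zrim,foot):
    s=arm.read_state();print("tcp",np.round(s["tcp_pos"],4),"t",s["clock"],"w",round(s["width"],4),"F",np.round(s["wrist_force"],1))
    t=s["tcp_pos"]
    for n in ["scene","side"]:
        p=arm.get_image(n);W=cloud(p);save(p,tag+n)
        print(n,"rim",circ(W,c,zrim-.003,zrim+.004,.055),"flange",circ(W,t[:2],foot+.026,foot+.04,.045),"taper",circ(W,t[:2],foot+.002,foot+.015,.04))
E
python3 - <<'E'
from h import *
pchk("f1",(.633,.168),.09,.14)
E
```

```text
tcp [0.6319 0.1686 0.1852] t 41.525 w 0.0266 F [-0.   0.2 -2. ]
scene rim [6.325e-01 1.705e-01 3.750e-02 2.140e+02 9.070e-02 9.390e-02] flange [6.331e-01 1.685e-01 3.630e-02 4.730e+02 1.773e-01 1.800e-01] taper [6.398e-01 1.715e-01 2.110e-02 6.600e+01 1.483e-01 1.550e-01]
side rim [6.333e-01 1.672e-01 3.690e-02 1.000e+02 8.910e-02 9.350e-02] flange [6.318e-01 1.662e-01 3.600e-02 2.780e+02 1.753e-01 1.795e-01] taper [6.280e-01 1.568e-01 2.100e-02 3.600e+01 1.491e-01 1.550e-01]
```

View pics/f1scene.png

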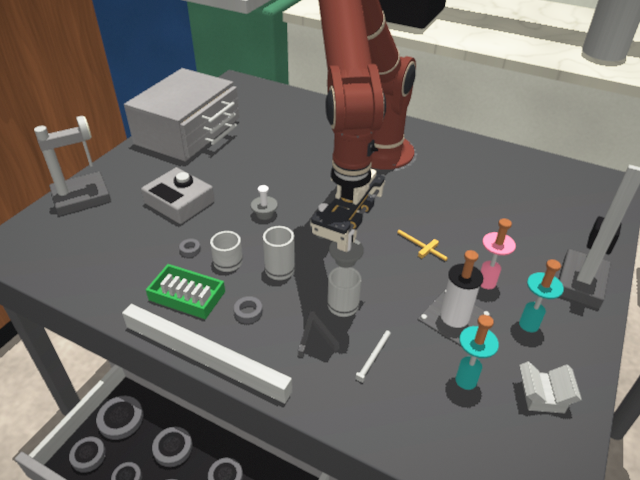

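View pics/f1side.png

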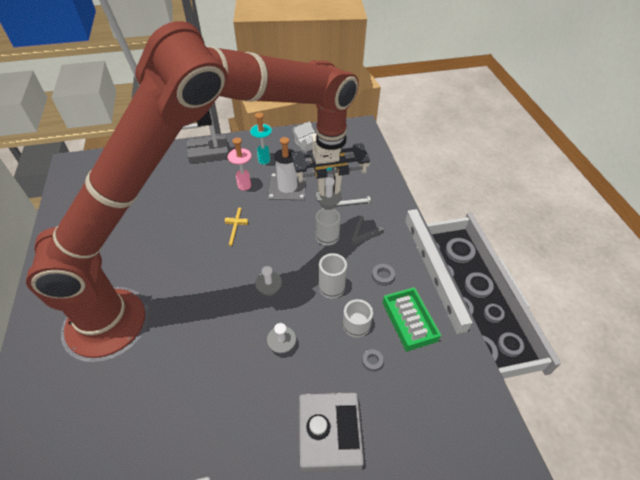

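>>> {"api": "carry_out", "payload": {"rows": [[0.0,0.001,0.0005,0.015,0,0,0],[0.0,0,0,0.015,0,0,0],[0.0,0,0,0.012,0,0,0],[0.0,0,0,0.01,0,0,0],[0.0,0,0,0.008,0,0,0],[0.0,0,0,0.008,0,0,0],[0.0,0,0,0.003,0,0,0],[0.0,0,0,0,0,0,0]]}}

```text
clock: 42.62
tcp_pos: [0.6334, 0.1698, 0.1139]
tcp_rot: [[-0.0, 1.0, -0.0], [1.0, 0.0, 0.0], [0.0, -0.0, -1.0]]
wrist_force: [-0.3, 0.1, -1.5]
width: 0.027
```

>>> {"api": "carry_out", "payload": {"rows": [[0.0,0,0,0.002,0,0,0],[0.0,0,0,0.002,0,0,0],[0.0,0,0,0.002,0,0,0],[0.0,0,0,0,0,0,0]]}}

```text
clock: 43.12
tcp_pos: [0.6333, 0.1698, 0.1078]
tcp_rot: [[-0.0, 1.0, -0.0], [1.0, 0.0, -0.0], [-0.0, -0.0, -1.0]]
wrist_force: [-0.1, -1.1, -2.2]
width: 0.0264
```

>>> {"api": "carry_out", "payload": {"rows": [[0.0,0,0,0.001,0,0,0],[0.0,0,0,0.0005,0,0,0],[0.0,0,0,0,0,0,0]]}}

```text
clock: 43.5
tcp_pos: [0.6335, 0.17, 0.1072]
tcp_rot: [[-0.0, 1.0, 0.001], [1.0, 0.0, 0.0], [0.0, 0.001, -1.0]]
wrist_force: [-1.7, -0.7, 2.9]
width: 0.0264
```

>>> {"api": "carry_out", "payload": {"rows": [[0.07,0,0,0,0,0,0],[0.07,0,0,0,0,0,0],[0.07,0,0,0,0,0,0],[0.07,0,0,0,0,0,0],[0.07,0,0,-0.02,0,0,0],[0.07,0,0,-0.03,0,0,0],[0.07,0,0,-0.04,0,0,0],[0.07,0,0,-0.02,0,0,0],[0.07,-0.018,-0.023,0,0,0,0],[0.07,-0.03,-0.04,0,0,0,0],[0.07,-0.03,-0.04,0,0,0,0],[0.07,-0.03,-0.04,0,0,0,0],[0.07,-0.03,-0.04,0,0,0,0],[0.07,-0.016,-0.016,0,0,0,0],[0.07,0,0,0.03,0,0,0],[0.07,0,0,0.03,0,0,0],[0.07,0,0,0,0,0,0],[0.07,0,0,0,0,0,0]]}}

```text
clock: 45.75
tcp_pos: [0.4352, 0.0162, 0.1573]
tcp_rot: [[-0.0, 1.0, 0.002], [1.0, 0.0, 0.0], [0.0, 0.002, -1.0]]
wrist_force: [-0.5, 0.4, 0.1]
width: 0.0697
```

```bash
python3 - <<'E'
from h import *
plugs("g1")
p=cv2.imread("pics/g1scene.png");cv2.imwrite("pics/g1c.png",cv2.resize(p[120:360,160:420],None,fx=2.5,fy=2.5))
for n in ["scene","side"]:
    p=arm.get_image(n);W=cloud(p)
    print(circ(W,(.633,.168),.118,.130,.05),circ(W,(.633,.168),.167,.185,.03))
E
```

```text
tcp [0.4352 0.0162 0.1573] t 45.75 w 0.0697 F [-0.5  0.4  0.1]
wrist  plug 0.95 [ 0.445 -0.156 -0.   ] [ 4.425e-01 -1.581e-01  3.590e-02  1.588e+03  3.600e-02  3.990e-02] [ 4.426e-01 -1.462e-01  8.100e-03  3.800e+01  8.520e-02  8.660e-02]
wrist  plug 0.89 [0.635 0.171 0.062] [6.207e-01 1.641e-01 3.320e-02 6.890e+02 3.510e-02 4.000e-02] None
wrist  plug 0.73 [ 0.434  0.016 -0.001] [4.346e-01 1.650e-02 3.610e-02 3.694e+03 3.590e-02 3.950e-02] [4.343e-01 1.660e-02 1.400e-02 1.058e+03 8.880e-02 9.080e-02]
scene  plug 0.7 [ 0.446 -0.157 -0.   ] [ 4.431e-01 -1.589e-01  3.800e-02  2.960e+02  3.680e-02  4.000e-02] [ 4.428e-01 -1.589e-01  1.520e-02  6.800e+01  9.000e-02  9.360e-02]
scene  plug 0.67 [0.636 0.166 0.064] [6.371e-01 1.721e-01 3.490e-02 9.900e+01 3.450e-02 3.990e-02] [0.6417 0.163  0.0239 6.     0.0871 0.0939]
scene  plug 0.63 [0.438 0.017 0.002] [4.351e-01 1.450e-02 3.820e-02 3.380e+02 3.700e-02 4.000e-02] [4.333e-01 1.280e-02 1.640e-02 8.000e+01 8.980e-02 9.340e-02]
side  plug 0.86 [0.635 0.172 0.06 ] [6.293e-01 1.560e-01 3.280e-02 5.100e+01 3.470e-02 3.990e-02] [0.636  0.1682 0.026  8.     0.0932 0.094 ]
side  plug 0.6 [ 0.442 -0.163  0.   ] [ 4.419e-01 -1.589e-01  3.640e-02  4.870e+02  3.520e-02  4.000e-02] [ 4.415e-01 -1.592e-01  1.450e-02  1.010e+02  8.820e-02  9.220e-02]
side  plug 0.56 [ 0.432  0.014 -0.003] [4.337e-01 1.420e-02 3.620e-02 3.810e+02 3.510e-02 3.980e-02] [4.337e-01 1.540e-02 1.460e-02 7.500e+01 8.770e-02 9.210e-02]
[6.356e-01 1.705e-01 8.500e-03 3.200e+01 1.241e-01 1.299e-01] None
[6.324e-01 1.675e-01 9.000e-03 2.000e+01 1.240e-01 1.295e-01] None
```

View pics/g1c.png

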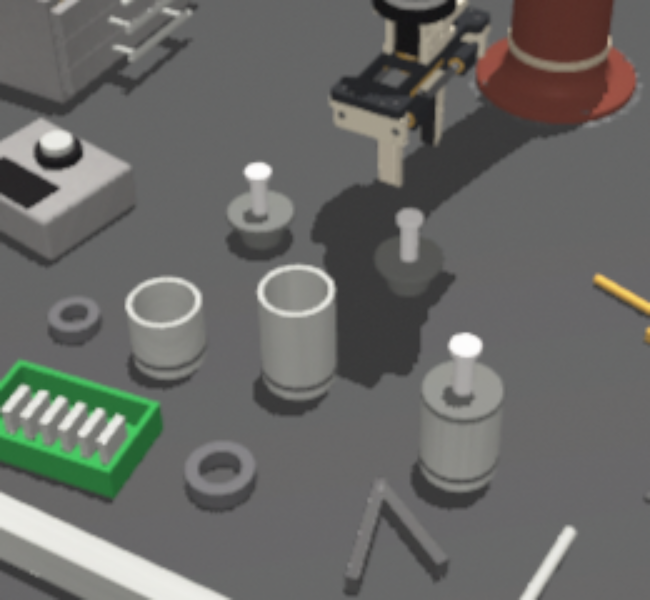

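>>> {"api": "carry_out", "payload": {"rows": [[0.07,0,0,0.02,0,0,0],[0.07,0,0,0.025,0,0,0],[0.07,0,0,0.025,0,0,0],[0.07,0,0,0.025,0,0,0],[0.07,0,0,0.012,0,0,0],[0.07,0,0,0.005,0,0,0],[0.07,0,0,0,0,0,0],[0.0,0,0,0,0,0,0],[0.0,0,0,0,0,0,0],[0.0,0,0,0,0,0,0],[0.0,0,0,0,0,0,0],[0.0,0,0,0,0,0,0],[0.0,0,0,0,0,0,0]]}}

```text
clock: 47.78
tcp_pos: [0.4343, 0.0158, 0.0445]
tcp_rot: [[-0.0, 1.0, -0.0], [1.0, 0.0, -0.0], [-0.0, -0.0, -1.0]]
wrist_force: [-0.3, 0.4, 0.9]
width: 0.0263
```

>>> {"api": "carry_out", "payload": {"rows": [[0.0,0,0,-0.01,0,0,0],[0.0,0,0,-0.025,0,0,0],[0.0,0,0,-0.03,0,0,0],[0.0,0,0,-0.03,0,0,0],[0.0,0,0,-0.03,0,0,0],[0.0,0,0,-0.02,0,0,0],[0.0,-0.003,0.017,-0.01,0,0,0],[0.0,-0.006,0.032,0,0,0,0],[0.0,-0.008,0.04,0,0,0,0],[0.0,-0.007,0.04,0,0,0,0],[0.0,-0.005,0.025,0,0,0,0],[0.0,-0.0025,0.015,0,0,0,0],[0.0,0,0,0,0,0,0],[0.0,0,0,0,0,0,0],[0.0,0,0,0,0,0,0]]}}

```text
clock: 49.65
tcp_pos: [0.6026, -0.0155, 0.1997]
tcp_rot: [[-0.001, 1.0, -0.001], [1.0, 0.001, -0.0], [-0.0, -0.001, -1.0]]
wrist_force: [0.4, 0.2, -1.2]
width: 0.0262
```

```bash
python3 - <<'E'
from h import *
pchk("f2",(.603,-.0163),.11,.155)
E
```

```text
tcp [ 0.6026 -0.0155  0.1997] t 49.65 w 0.0262 F [ 0.4  0.2 -1.2]
scene rim [ 6.038e-01 -1.460e-02  3.830e-02  2.030e+02  1.104e-01  1.140e-01] flange [ 6.039e-01 -1.480e-02  3.680e-02  3.940e+02  1.922e-01  1.950e-01] taper [ 6.075e-01 -1.140e-02  2.210e-02  6.200e+01  1.639e-01  1.700e-01]
side rim [ 6.034e-01 -1.580e-02  3.700e-02  1.230e+02  1.090e-01  1.135e-01] flange [ 6.019e-01 -1.780e-02  3.570e-02  3.500e+02  1.904e-01  1.946e-01] taper [ 5.975e-01 -3.110e-02  1.620e-02  2.900e+01  1.633e-01  1.699e-01]
```

View pics/f2scene.png

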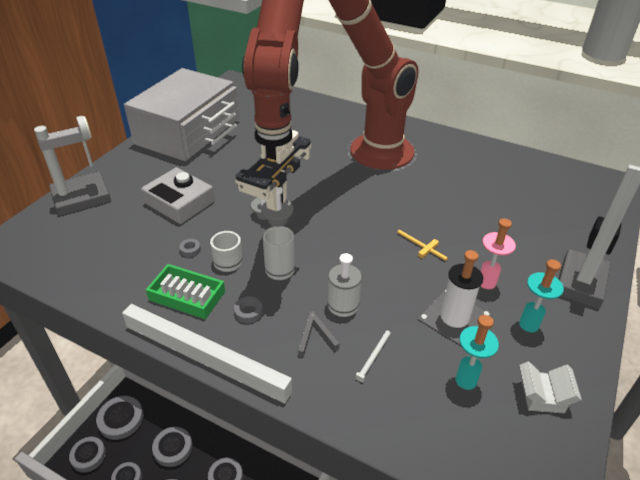

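>>> {"api": "carry_out", "payload": {"rows": [[0.0,0.0005,0.0005,0.015,0,0,0],[0.0,0,0,0.015,0,0,0],[0.0,0,0,0.012,0,0,0],[0.0,0,0,0.01,0,0,0],[0.0,0,0,0.008,0,0,0],[0.0,0,0,0.006,0,0,0],[0.0,0,0,0,0,0,0]]}}

```text
clock: 50.62
tcp_pos: [0.6037, -0.0152, 0.1331]
tcp_rot: [[-0.0, 1.0, -0.001], [1.0, 0.0, 0.0], [0.0, -0.001, -1.0]]
wrist_force: [-0.2, 0.1, -1.4]
width: 0.0266
```

>>> {"api": "carry_out", "payload": {"rows": [[0.0,0,0,0.002,0,0,0],[0.0,0,0,0.002,0,0,0],[0.0,0,0,0.002,0,0,0],[0.0,0,0,0.001,0,0,0],[0.0,0,0,0,0,0,0]]}}

```text
clock: 51.25
tcp_pos: [0.6039, -0.0151, 0.1268]
tcp_rot: [[-0.0, 1.0, 0.0], [1.0, 0.0, -0.0], [-0.0, 0.0, -1.0]]
wrist_force: [-1.2, 0.2, 1.6]
width: 0.0264
```

>>> {"api": "carry_out", "payload": {"rows": [[0.0,0,0,0.0005,0,0,0],[0.07,0,0,0,0,0,0],[0.07,0,0,0,0,0,0],[0.07,0,0,0,0,0,0],[0.07,0,0,0,0,0,0],[0.07,0,0,-0.02,0,0,0],[0.07,0,0,-0.03,0,0,0],[0.07,0,0,-0.04,0,0,0],[0.07,0,0,-0.02,0,0,0],[0.07,-0.018,-0.02,0,0,0,0],[0.07,-0.035,-0.04,0,0,0,0],[0.07,-0.035,-0.04,0,0,0,0],[0.07,-0.035,-0.04,0,0,0,0],[0.07,-0.02,-0.0215,0.02,0,0,0],[0.07,0,0,0.03,0,0,0],[0.07,0,0,0.03,0,0,0],[0.07,0,0,0,0,0,0],[0.07,0,0,0,0,0,0]]}}

```text
clock: 53.5
tcp_pos: [0.4433, -0.158, 0.1569]
tcp_rot: [[-0.001, 1.0, 0.002], [1.0, 0.001, -0.0], [-0.0, 0.002, -1.0]]
wrist_force: [-0.2, -0.5, -0.1]
width: 0.0701
```

```bash
python3 - <<'E'
from h import *
plugs("g2")
p=cv2.imread("pics/g2scene.png");cv2.imwrite("pics/g2c.png",cv2.resize(p[120:360,160:420],None,fx=2.5,fy=2.5))
E
```

```text
tcp [ 0.4433 -0.158   0.1569] t 53.5 w 0.0701 F [-0.2 -0.5 -0.1]
wrist  plug 0.83 [ 0.604 -0.014  0.082] [ 5.989e-01 -1.740e-02  3.560e-02  5.460e+02  3.520e-02  4.000e-02] None
wrist  plug 0.79 [ 0.443 -0.154 -0.002] [ 4.424e-01 -1.579e-01  3.600e-02  3.694e+03  3.590e-02  3.980e-02] [ 4.422e-01 -1.581e-01  1.410e-02  1.067e+03  8.880e-02  9.100e-02]
scene  plug 0.95 [0.635 0.168 0.065] [6.395e-01 1.731e-01 3.470e-02 9.900e+01 3.520e-02 3.970e-02] None
scene  plug 0.7 [ 0.449 -0.158 -0.003] [ 4.416e-01 -1.595e-01  3.800e-02  2.970e+02  3.670e-02  3.990e-02] [ 4.434e-01 -1.608e-01  1.560e-02  6.500e+01  8.980e-02  9.360e-02]
scene  plug 0.69 [ 0.607 -0.016  0.085] [ 6.105e-01 -1.250e-02  3.460e-02  7.700e+01  3.590e-02  3.990e-02] [ 6.292e-01 -1.110e-02  1.900e-02  1.400e+01  8.810e-02  9.370e-02]
side  plug 0.96 [ 0.601 -0.016  0.081] [ 6.038e-01 -3.550e-02  2.940e-02  4.600e+01  3.480e-02  3.980e-02] None
side  plug 0.74 [ 0.44  -0.16  -0.002] [ 4.412e-01 -1.597e-01  3.640e-02  4.830e+02  3.510e-02  3.980e-02] [ 4.419e-01 -1.590e-01  1.400e-02  9.800e+01  8.820e-02  9.310e-02]
side  plug 0.7 [0.633 0.169 0.057] [6.288e-01 1.542e-01 3.270e-02 4.900e+01 3.510e-02 3.990e-02] [0.6185 0.1642 0.02   7.     0.0932 0.0939]
side  plug 0.55 [0.549 0.407 0.129] [5.494e-01 3.981e-01 3.040e-02 4.900e+01 3.580e-02 4.000e-02] None
side  plug 0.51 [ 0.65  -0.249 -0.001] None None
```

View pics/g2c.png

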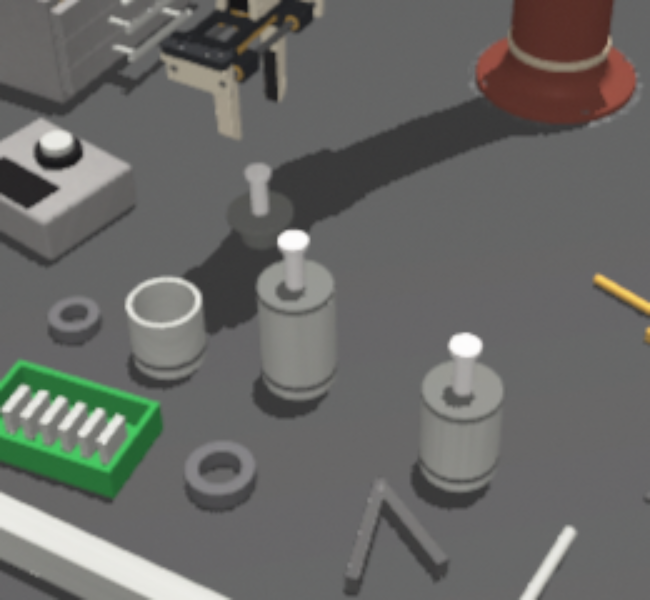

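Tall and mid closed. Grip the third plug.

>>> {"api": "carry_out", "payload": {"rows": [[0.07,0,-0.0005,0.02,0,0,0],[0.07,0,0,0.025,0,0,0],[0.07,0,0,0.025,0,0,0],[0.07,0,0,0.025,0,0,0],[0.07,0,0,0.012,0,0,0],[0.07,0,0,0.005,0,0,0],[0.07,0,0,0,0,0,0],[0.0,0,0,0,0,0,0],[0.0,0,0,0,0,0,0],[0.0,0,0,0,0,0,0],[0.0,0,0,0,0,0,0],[0.0,0,0,0,0,0,0],[0.0,0,0,0,0,0,0]]}}

```text
clock: 55.42
tcp_pos: [0.4419, -0.1582, 0.044]
tcp_rot: [[-0.0, 1.0, -0.0], [1.0, 0.0, 0.0], [0.0, -0.0, -1.0]]
wrist_force: [-0.1, 0.4, 0.9]
width: 0.0266
```

>>> {"api": "carry_out", "payload": {"rows": [[0.0,0,0,-0.01,0,0,0],[0.0,0,0,-0.025,0,0,0],[0.0,0,0,-0.03,0,0,0],[0.0,0,0,-0.03,0,0,0],[0.0,0.001,0.01,-0.015,0,0,0],[0.0,0.003,0.03,0,0,0,0],[0.0,0.003,0.04,0,0,0,0],[0.0,0.004,0.045,0,0,0,0],[0.0,0.003,0.04,0,0,0,0],[0.0,0.0025,0.0225,0,0,0,0],[0.0,0,0.01,0,0,0,0],[0.0,0,0,0,0,0,0],[0.0,0,0,0,0,0,0],[0.0,0,0,0,0,0,0]]}}

```text
clock: 57.18
tcp_pos: [0.6386, -0.1421, 0.1542]
tcp_rot: [[0.0, 1.0, -0.001], [1.0, -0.0, -0.0], [-0.0, -0.001, -1.0]]
wrist_force: [0.3, -0.3, -1.2]
width: 0.0262
```

```bash
python3 - <<'E'
from h import *
pchk("f3",(.6395,-.1425),.07,.11)
E
```

```text
tcp [ 0.6386 -0.1421  0.1542] t 57.175 w 0.0262 F [ 0.3 -0.3 -1.2]
scene rim [ 6.409e-01 -1.414e-01  3.720e-02  1.660e+02  7.060e-02  7.400e-02] flange [ 6.404e-01 -1.438e-01  3.800e-02  3.620e+02  1.471e-01  1.500e-01] taper [ 6.442e-01 -1.386e-01  2.120e-02  6.400e+01  1.197e-01  1.248e-01]
side rim [ 6.382e-01 -1.435e-01  3.600e-02  1.150e+02  6.920e-02  7.290e-02] flange [ 6.381e-01 -1.434e-01  3.610e-02  3.840e+02  1.454e-01  1.499e-01] taper [ 6.302e-01 -1.598e-01  1.100e-02  1.100e+01  1.139e-01  1.196e-01]
```

View pics/f3side.png

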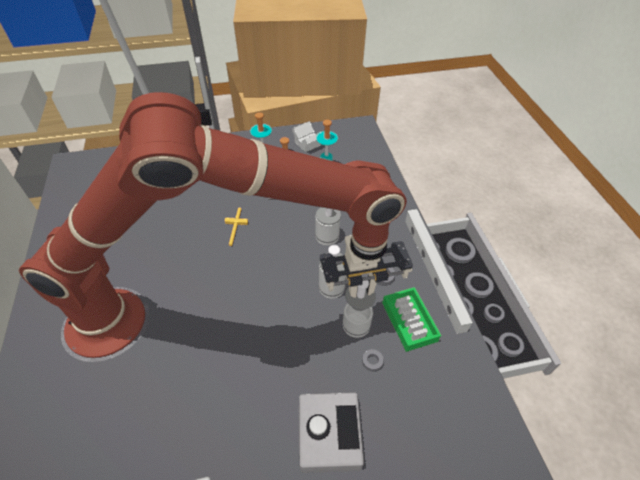

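>>> {"api": "carry_out", "payload": {"rows": [[0.0,0.001,0.0005,0.015,0,0,0],[0.0,0,0,0.015,0,0,0],[0.0,0,0,0.01,0,0,0],[0.0,0,0,0.01,0,0,0],[0.0,0,0,0.008,0,0,0],[0.0,0,0,0.004,0,0,0],[0.0,0,0,0,0,0,0]]}}

```text
clock: 58.15
tcp_pos: [0.6399, -0.1406, 0.0918]
tcp_rot: [[-0.0, 1.0, -0.0], [1.0, 0.0, 0.0], [0.0, -0.0, -1.0]]
wrist_force: [-0.6, -0.8, -1.0]
width: 0.0263
```

>>> {"api": "carry_out", "payload": {"rows": [[0.0,0,0,0.002,0,0,0],[0.0,0,0,0.002,0,0,0],[0.0,0,0,0.0015,0,0,0],[0.0,0,0,0.001,0,0,0],[0.0,0,0,0,0,0,0]]}}

```text
clock: 58.78
tcp_pos: [0.6399, -0.1407, 0.0861]
tcp_rot: [[0.0, 1.0, 0.0], [1.0, -0.0, -0.0], [-0.0, 0.0, -1.0]]
wrist_force: [-3.0, -0.0, 3.4]
width: 0.0264
```

>>> {"api": "carry_out", "payload": {"rows": [[0.07,0,0,0,0,0,0],[0.07,0,0,0,0,0,0],[0.07,0,0,0,0,0,0],[0.07,0,0,0,0,0,0],[0.07,0,0,-0.02,0,0,0],[0.07,0,0,-0.03,0,0,0],[0.07,0,0,-0.04,0,0,0],[0.07,0,0,-0.04,0,0,0],[0.0,-0.02,-0.012,-0.02,0,0,0],[0.0,-0.035,-0.022,0,0,0,0],[0.0,-0.04,-0.025,0,0,0,0],[0.0,-0.04,-0.025,0,0,0,0],[0.0,-0.04,-0.025,0,0,0,0],[0.0,-0.04,-0.025,0,0,0,0],[0.0,-0.032,-0.021,0,0,0,0],[0.0,0,0,0,0,0,0],[0.0,0,0,0,0,0,0]]}}

```text
clock: 60.9
tcp_pos: [0.4859, -0.3866, 0.2366]
tcp_rot: [[-0.001, 1.0, 0.002], [1.0, 0.001, 0.0], [0.0, 0.002, -1.0]]
wrist_force: [-0.2, 0.6, 1.2]
width: 0.0008
```

```bash
python3 - <<'E'
from h import *
s=arm.read_state();print(s["tcp_pos"],s["clock"],s["width"])
for n in ["wrist","scene","side"]:
    p=arm.get_image(n);save(p,"k1"+n);W=cloud(p)
    print(n,[(round(r["score"],2),w(p,r["at"]).round(3).tolist()) for r in arm.mark_of(p,"plug0") if r["score"]>.4])
    print("  button",[(round(r["score"],2),w(p,r["at"]).round(4).tolist()) for r in arm.mark_of(p,"timer_button_top") if r["score"]>.3], circ(W,(.485,-.389),.066,.09,.03),circ(W,(.485,-.389),.072,.09,.03))
    print("  cups", circ(W,(.603,-.016),.112,.122,.045),circ(W,(.633,.168),.092,.102,.045),circ(W,(.639,-.142),.072,.082,.045))
p=cv2.imread("pics/k1scene.png");cv2.imwrite("pics/k1c.png",cv2.resize(p[120:360,130:400],None,fx=2.5,fy=2.5))
E
```

```text
[ 0.48585815 -0.38658023  0.23659019] 60.9 0.0007752262647188236
wrist []
  button [(0.64, [0.4812, -0.3904, 0.0758])] [ 4.859e-01 -3.880e-01  2.580e-02  1.756e+03  7.540e-02  7.890e-02] [ 4.859e-01 -3.882e-01  1.800e-02  9.620e+02  7.680e-02  7.890e-02]
  cups None None None
scene [(0.89, [0.645, -0.143, 0.044]), (0.82, [0.609, -0.014, 0.086]), (0.7, [0.637, 0.169, 0.065])]
  button [(0.56, [0.4862, -0.3875, 0.0795])] [ 4.890e-01 -3.879e-01  2.680e-02  1.790e+02  7.450e-02  8.390e-02] [ 4.881e-01 -3.853e-01  2.340e-02  1.050e+02  7.790e-02  8.390e-02]
  cups [ 6.059e-01 -1.440e-02  3.750e-02  4.520e+02  1.190e-01  1.220e-01] [6.342e-01 1.686e-01 3.760e-02 5.170e+02 9.910e-02 1.020e-01] [ 6.387e-01 -1.427e-01  3.970e-02  4.080e+02  7.910e-02  8.200e-02]
side [(0.96, [0.633, 0.169, 0.059]), (0.75, [0.641, -0.144, 0.043]), (0.67, [0.606, -0.018, 0.08])]
  button [(0.57, [0.4813, -0.3888, 0.0774])] [ 4.847e-01 -3.897e-01  2.590e-02  3.800e+02  7.470e-02  8.030e-02] [ 4.847e-01 -3.892e-01  1.820e-02  2.360e+02  7.600e-02  8.030e-02]
  cups [ 6.129e-01 -5.200e-03  3.320e-02  7.700e+01  1.174e-01  1.213e-01] [6.338e-01 1.687e-01 3.660e-02 3.130e+02 9.740e-02 1.020e-01] [ 6.40e-01 -1.43e-01  3.65e-02  3.47e+02  7.73e-02  8.17e-02]
```

View pics/k1c.png

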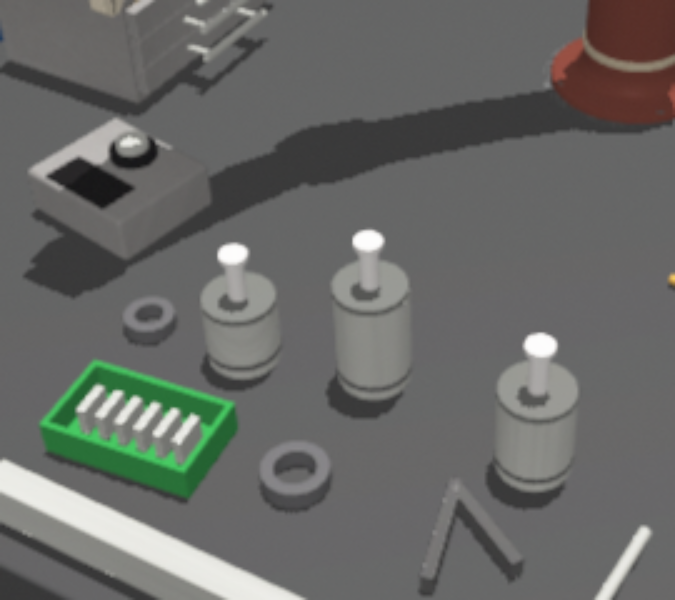

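View pics/k1wrist.png

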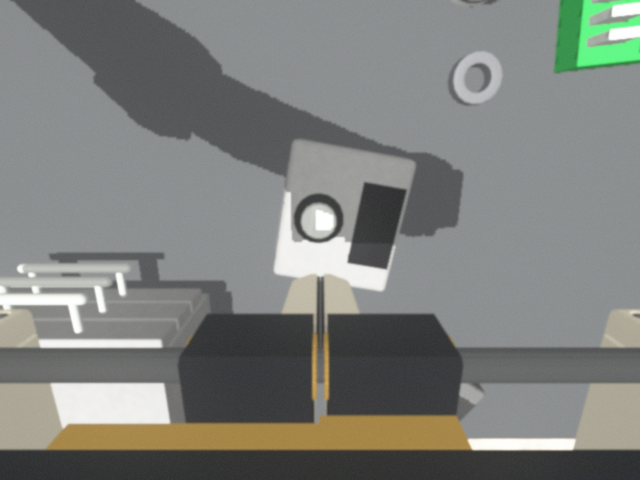

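```bash
python3 - <<'E'
from h import *
p=arm.get_image("wrist");W=cloud(p)
r=np.hypot(W[...,0]-.4857,W[...,1]+.3883);s=arm.read_state();print(s["tcp_pos"])
for a,b in [(0,.008),(.008,.015),(.015,.017),(.019,.021),(.021,.024),(.024,.026),(.028,.032)]:
    m=(r>a)&(r<b)&(W[...,2]<.1);print(a,b,np.percentile(W[...,2][m],[5,50,95]).round(4))
E
```

```text
[ 0.48511279 -0.38742745  0.23543454]
0 0.008 [0.0757 0.0769 0.0781]
0.008 0.015 [0.0757 0.0769 0.0779]
0.015 0.017 [0.0752 0.0764 0.0776]
0.019 0.021 [0.0657 0.067  0.0683]
0.021 0.024 [0.0657 0.0669 0.068 ]
0.024 0.026 [0.055  0.066  0.0675]
0.028 0.032 [0.0536 0.0549 0.0561]
```

>>> {"api": "carry_out", "payload": {"rows": [[0.0,-0.001,0.0005,0.03,0,0,0],[0.0,0,0,0.03,0,0,0],[0.0,0,0,0.03,0,0,0],[0.0,0,0,0.03,0,0,0],[0.0,0,0,0.02,0,0,0],[0.0,0,0,0.012,0,0,0],[0.0,0,0,0.002,0,0,0],[0.0,0,0,0.002,0,0,0],[0.0,0,0,0,0,0,0]]}}

```text
clock: 62.52
tcp_pos: [0.4859, -0.3889, 0.0802]
tcp_rot: [[-0.0, 1.0, 0.001], [1.0, 0.0, -0.001], [-0.001, 0.001, -1.0]]
wrist_force: [0.3, -0.7, -0.7]
width: 0.0004
```

>>> {"api": "carry_out", "payload": {"rows": [[0.0,0,0,0.003,0,0,0],[0.0,0,0,0.002,0,0,0],[0.0,0,0,0.002,0,0,0],[0.0,0,0,0.002,0,0,0],[0.0,0,0,0,0,0,0]]}}

```text
clock: 63.15
tcp_pos: [0.4859, -0.389, 0.0714]
tcp_rot: [[0.0, 1.0, 0.001], [1.0, -0.0, -0.001], [-0.001, 0.001, -1.0]]
wrist_force: [-0.4, -0.5, 5.5]
width: 0.0004
```

>>> {"api": "carry_out", "payload": {"rows": [[0.0,0,0,0.001,0,0,0],[0.0,0,0,0.001,0,0,0],[0.0,0,0,0,0,0,0]]}}

```text
clock: 63.52
tcp_pos: [0.486, -0.389, 0.0712]
tcp_rot: [[0.0, 1.0, 0.001], [1.0, -0.0, -0.002], [-0.002, 0.001, -1.0]]
wrist_force: [-3.5, 1.2, 15.0]
width: 0.0008
```

>>> {"api": "carry_out", "payload": {"rows": [[0.0,0,0,0.0005,0,0,0],[0.0,0,0,0,0,0,0],[0.0,0,0,-0.01,0,0,0],[0.0,0,0,-0.02,0,0,0],[0.0,0,0,-0.04,0,0,0],[0.0,0,0,-0.05,0,0,0],[0.0,0,0,-0.05,0,0,0],[0.0,0,0,0,0,0,0],[0.0,0,0,0,0,0,0],[0.0,0,0,0,0,0,0]]}}

```text
clock: 64.78
tcp_pos: [0.4842, -0.3882, 0.2357]
tcp_rot: [[-0.0, 1.0, -0.004], [1.0, 0.0, 0.002], [0.002, -0.004, -1.0]]
wrist_force: [-0.3, 0.2, -0.7]
width: 0.0005
```

```bash
python3 - <<'E'
from h import *
s=arm.read_state();print(s["tcp_pos"],s["clock"],s["wrist_force"])
p=arm.get_image("wrist");W=cloud(p);print("button",circ(W,(.4857,-.3883),.072,.085,.025))
survey("z")
E
```

```text
[ 0.48419787 -0.38822976  0.23570189] 64.775 [-0.27389126  0.17245    -0.66241432]
button [ 4.859e-01 -3.882e-01  1.810e-02  9.610e+02  7.670e-02  7.940e-02]
tcp [ 0.4844 -0.3883  0.2359] t 64.825 w 0.000589443387234347
scene tall [ 6.083e-01 -1.190e-02  3.490e-02  6.800e+01  1.087e-01  1.139e-01]
scene mid [6.394e-01 1.718e-01 3.480e-02 7.100e+01 8.910e-02 9.400e-02]
scene low [ 6.398e-01 -1.418e-01  3.810e-02  7.700e+01  6.970e-02  7.390e-02]
scene disc [5.499e-01 4.051e-01 3.720e-02 5.630e+02 1.382e-01 1.410e-01]
scene knob [5.502e-01 4.063e-01 1.540e-02 1.130e+02 1.979e-01 2.008e-01]
 plug 0.82 [ 0.605 -0.014  0.086] [ 6.103e-01 -1.270e-02  3.490e-02  8.600e+01  3.510e-02  3.980e-02] None
 plug 0.77 [0.635 0.171 0.063] [6.376e-01 1.725e-01 3.520e-02 9.500e+01 3.440e-02 3.990e-02] [0.6593 0.1779 0.0144 6.     0.0868 0.0879]
 plug 0.75 [ 0.643 -0.14   0.041] [ 6.428e-01 -1.392e-01  3.540e-02  8.300e+01  3.590e-02  4.000e-02] [ 6.405e-01 -1.309e-01  1.770e-02  2.500e+01  8.830e-02  9.360e-02]
 plug 0.43 [ 0.639 -0.142  0.001] [ 6.428e-01 -1.392e-01  3.540e-02  8.300e+01  3.590e-02  4.000e-02] [ 6.304e-01 -1.339e-01  2.110e-02  2.600e+01  8.800e-02  9.360e-02]
side tall [ 6.185e-01 -1.600e-03  3.020e-02  8.000e+00  1.137e-01  1.139e-01]
side mid [6.306e-01 1.626e-01 3.390e-02 5.700e+01 8.970e-02 9.390e-02]
side low [ 6.410e-01 -1.551e-01  2.750e-02  4.100e+01  7.070e-02  7.400e-02]
side disc [5.488e-01 4.036e-01 3.670e-02 2.250e+02 1.366e-01 1.407e-01]
side knob [5.475e-01 4.066e-01 1.520e-02 4.500e+01 1.959e-01 2.003e-01]
 plug 0.82 [0.638 0.17  0.058] [6.288e-01 1.538e-01 3.280e-02 5.000e+01 3.490e-02 3.990e-02] [0.6351 0.1697 0.0282 6.     0.0933 0.0938]
 plug 0.79 [ 0.645 -0.143  0.043] [ 6.443e-01 -1.686e-01  2.450e-02  3.700e+01  3.560e-02  3.970e-02] [ 6.39e-01 -1.43e-01  8.50e-03  1.50e+01  8.82e-02  9.36e-02]
 plug 0.73 [ 0.6   -0.016  0.076] None None
```

View pics/zscene.png

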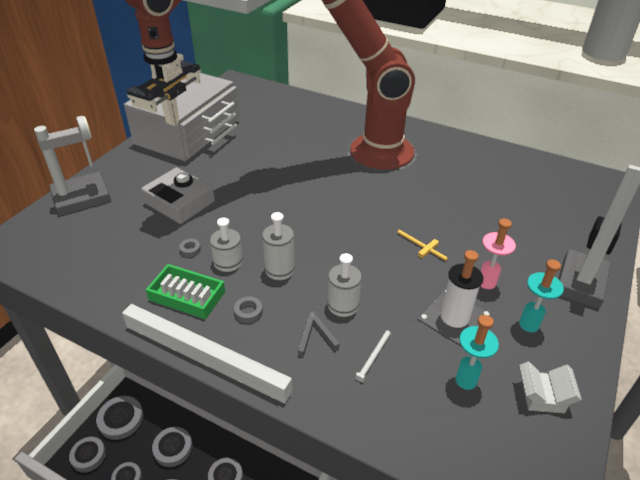

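View pics/zside.png

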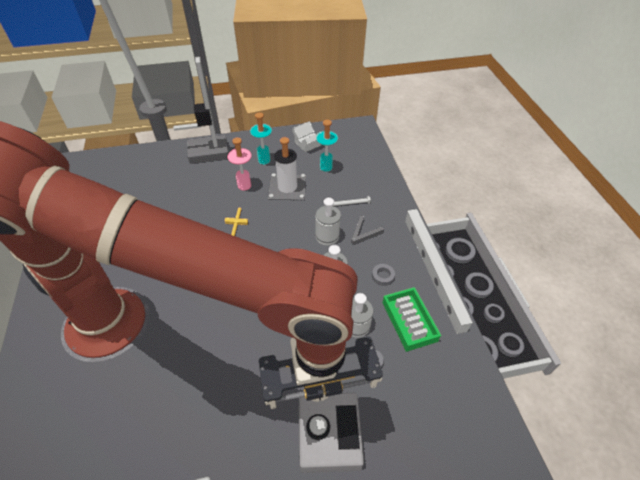

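```bash
python3 - <<'E'
from h import *
print(arm.sign_off())
E
```

```text
the job is handed in; nothing more can be done
None
```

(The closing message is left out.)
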